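# Invert a rinsed bait jar on the drying peg and pump it dry

## Task

Take the rinsed, open amber jar out of the blue cradle, turn it upside down and lower it gently over the drying peg, without dropping or forcing it, until its rim rests on the rubber collar, and let go. Then blow it dry with three full strokes of the pump lever: each time all the way down to the stop and all the way back up, with the jar staying seated. Leave the other things on the table where they are.

Things in the scene. Friction and masses are not known exactly. Their poses are not given: they have to be found in the camera images.
- jar: the empty, open amber jar (the only one without a cap), 90 mm tall; body 46 mm across for the first 66 mm, neck 41 mm across outside and 35 mm inside; about 0.11 kg. Origin: centre of its underside; z axis: from base to open mouth. It starts lying in the cradle, its mouth pointing roughly away from the robot, its axis 42 mm above the table
- cradle: fixed blue drip cradle, base 110 x 64 x 8 mm, with two round rails 26 mm apart (tops 22 mm up) along its x axis that carry the lying jar; origin: centre of its underside
- station: fixed drying station, grey base plate 170 (x) x 230 (y) x 12 mm; origin: centre of the underside, x axis pointing away from the robot. On its right (-y) the upright drying peg; on its left (+y) a blue hand air pump with a lever that reaches towards the robot (-x) and ends in a red pad.
- peg_axis (a point): fixed point on the drying peg's axis, 50 mm above the table. The steel peg, 30 mm across, stands 45 mm above its black rubber collar (54 mm across); its upper 15 mm taper to 10 mm. Peg and collar are clamped together at an unknown height: the collar's top face, on which the jar's rim must rest, lies 0 to 25 mm above this point
- lever (a joint): angle of the pump lever: 0 = all the way up (its spring holds it there), 0.6 = all the way down at its stop; needs 3 to 8 N at the pad
- lever_pad (a point): centre of the upper face of the red lever pad (40 mm wide, 56 mm long, 10 mm thick), 140 mm from the pivot; about 183 mm above the table when up, about 100 mm when down, moving almost straight down
- lever_pivot (a point): centre of the lever's level pivot, which runs along the station's y axis
- cap: loose white screw cap lying flat, 47 mm across, 18 mm high; a bystander. Origin: centre of its underside
- jar_gold: full jar of gold liquid with white cap, 46 mm across, 93 mm high; a bystander. Origin: centre of its underside
- jar_dark: full jar, near black, white cap, 46 mm across, 93 mm high; a bystander. Origin: centre of its underside
- jar_yellow: full jar, amber-yellow, white cap, 46 mm across, 93 mm high; a bystander. Origin: centre of its underside
- float: fishing float lying on the table: red body 28 mm thick on a yellow stem 160 mm long; a bystander. Origin: on its stem's axis, projected to its underside
- tacklebox: flat clear box with coloured lures, 110 x 170 x 42 mm; a bystander. Origin: centre of its underside

How it is judged:
By the outcome, as a careful person would: the job done as asked, in the order asked, and still so for the second after the job is handed in, with the robot touching nothing.
It also fails if it takes over 58 s, if anything falls off the work surface, if the arm or the gripper's body presses on something with over 40 N, if the wrist force passes 120 N, or if a joint passes its speed limit or range.

## Robot

A 6-joint arm with a two-finger parallel gripper is mounted at the origin on the work surface. World frame = base frame: x ahead of the robot, y to its left, z up, the work surface at z = 0. Lengths are in m, angles in rad, forces in N, time in s.
With the tool pointing down it reaches from about 0.325 to 0.85 m from the base axis. Payload 15.5 kg.
Tool frame: the origin (TCP) lies between the finger pads; the fingertips stand 22 mm ahead of it and the grasp point (between the pads) lies 3 mm ahead of it; z points along the fingers, y is the line along which they close (so a half turn about z gives the same grasp; the last joint's range is limited). The gripper opens to 91 mm and grips with 3 to 60 N. Pads are 32 mm wide; open, the fingers measure 118 mm over their backs; the gripper's body (76 mm by 178 mm) begins 60 mm behind the grasp point.
Start: joints at [-1.23, 0.494, 1.345, -0, 1.302, -0.096], TCP at [0.264, -0.567, 0.2] pointing down, gripper open.
Joint ranges: [-2.91, 2.91], [-0.82, 2.16], [0.22, 2.67], [-1.22, 4.37], [0.12, 2.79], [-3.08, 3.08]. Speed limits (rad/s): [1.89, 1.89, 2.57, 3.01, 3.01, 3.01].

## Interface

Orientations are given as a unit quaternion [x, y, z, w].
In Python, from cell import r, snapshot, job gives the robot as it stands.
- The arm moves only by the tool carry_out, never from a script. Its argument "series" is one flat list of numbers, 7 for each row, row after row: the turn, a rotation vector about the tool's x, y, z in degrees, then the shift along the tool's x, y, z in m, then the gripper command: -1 is fully open, 1 is shut, values between are in proportion. A call has 1 to 5 rows; each row shifts and turns the commanded pose from where the row before left it, along the tool's axes as they then stand; what a row does not reach is not made up. A row lasts 1/12 s, in which the tool goes at most 41.7 mm and 7.16 degrees, less where a joint would pass 70% of its speed; a pose out of reach is approached as far as the arm can. A call with a gripper value outside its range is refused whole. The fingers move at their own pace and stop on an object; "grip_force" is the grip in N (left out, the last holds). Time passes only in rows, so rows that do not move let the fingers close. It gives the time, the measured TCP pose, the force, the opening and the grip force at its end, in the units of the state.
- r.state(): the state, without advancing time (a new reading comes with each control period).
- snapshot(name): name is "scene" or "top"; returns a dict with "color" (480x640x3 uint8, red, green, blue), "z_map" (480x640 float32, m along the optical axis (not along the pixel's ray), 0 where there is no reading), "intrinsics" (3x3 intrinsics, pixels), "origin" and "attitude" of the camera in the world. Camera axes: x right, y down, z forward; pixel columns grow to the right and rows downward; lengths in m; the calibration is good to about 2 mm. A picture is of the moment at which its call begins.
- job.close_job(): hands the job in; it is judged then, once.
The state is a dict: "time": time; "joints": joint angles; "joint_velocities": joint speeds; "joint_torque": joint torques, N m; "position": TCP position; "tcp_rot": TCP orientation; "ft_force": force on the tool from outside, world axes, zero at the start; "ft_torque": the same for the moment, N m; "finger_gap": opening from 0.0 (shut) to 1.0 (fully open); "grip_force": force on a finger pad.
Only numpy, scipy, OpenCV 4.12 (cv2) and the standard library are available. Lean on these libraries where they do the work, as an engineer would, in place of code of your own. Each camera call takes 0.05 s, during which the arm holds its last target. There are 200 camera calls.

## Working session

There is one attempt and no reset: what is moved stays moved. The work goes in short steps, Python scripts to look and compute and a tool call to move; the robot and the scene stay as the last step left them, time stands still between calls to the robot, and variables do not carry over. Pictures are saved under pics/ and viewed, at most 10 in all, crops included, and the job is handed in when it is done.

Besides the shell and the picture viewer there is one more tool, called in YAML: its name, and indented under it one key for each argument. carry_out: Moves the arm, as the interface text tells. Its arguments: {"type":"object","properties":{"series":{"type":"array","items":{"type":"number"}},"grip_force":{"type":"number"}},"required":["series"]}

```bash
ls; mkdir -p pics; cat > h.py <<'E'
import numpy as np, cv2
from cell import r, snapshot, job
from scipy.spatial.transform import Rotation as R
def att(s):
    a=np.array(s["attitude"],float)
    return R.from_quat(a).as_matrix() if a.size==4 else a.reshape(3,3)
def cloud(s):
    K=np.array(s["intrinsics"]); z=s["z_map"]; v,u=np.mgrid[0:480,0:640]
    c=np.stack([(u-K[0,2])*z/K[0,0],(v-K[1,2])*z/K[1,1],z],-1)
    return c@att(s).T+np.array(s["origin"])
def save(s,n): cv2.imwrite(f"pics/{n}.png",cv2.cvtColor(s["color"],cv2.COLOR_RGB2BGR))
E
python3 - <<'E'
from h import *
for n in("scene","top"):
    s=snapshot(n); save(s,n+"0"); np.savez(n+"0.npz",**s); print(n,s["origin"],s["attitude"],s["intrinsics"],(s["z_map"]>0).mean())
print(r.state())
E
```

```text
pics
scene [1.04400657 0.91596286 0.76940379] [ 0.22299591  0.85774474 -0.44974651 -0.11079198] [[433.06600473   0.         320.58910416]
 [  0.         433.06600473 234.13124902]
 [  0.           0.           1.        ]] 0.9959407552083334
top [0.42838345 0.10980859 1.41450101] [-0.69555279  0.71598398 -0.03789136  0.04623316] [[606.85285054   0.         302.34932687]
 [  0.         606.85285054 241.49877844]
 [  0.           0.           1.        ]] 0.9960188802083333
{'time': 0.1, 'joints': array([-1.23054329e+00,  4.94156405e-01,  1.34606131e+00, -8.99718733e-06,
        1.30248173e+00, -9.55142779e-02]), 'joint_velocities': array([-0.00189371, -0.00303794, -0.00060353,  0.00110453,  0.00033912,
        0.00050286]), 'joint_torque': array([ 8.18708941e-04, -8.80242562e+01, -3.82543552e+01,  7.10581010e-02,
        4.82544524e-02, -5.66144524e-05]), 'position': array([ 0.26369122, -0.56626471,  0.19987857]), 'tcp_rot': array([ 9.76356705e-01,  2.16164934e-01, -7.18541043e-05, -5.48726170e-04]), 'ft_force': array([ 0.10648603, -0.1862509 , -0.12689063]), 'ft_torque': array([-0.00069582,  0.01078038, -0.00590887]), 'grip_force': 0.0, 'finger_gap': 0.9989041163041157}
```

View pics/scene0.png

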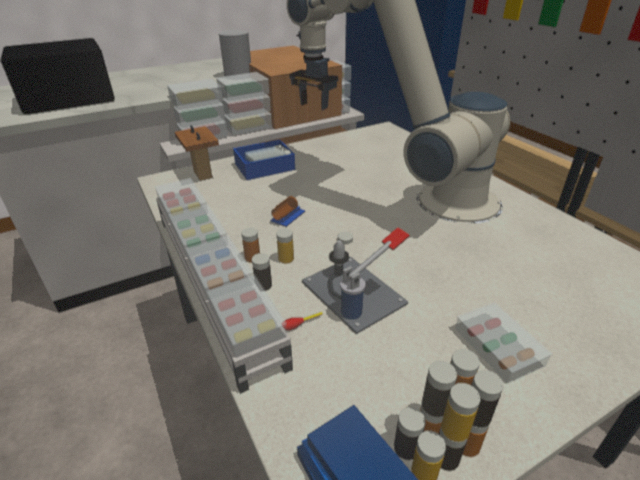

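View pics/top0.png

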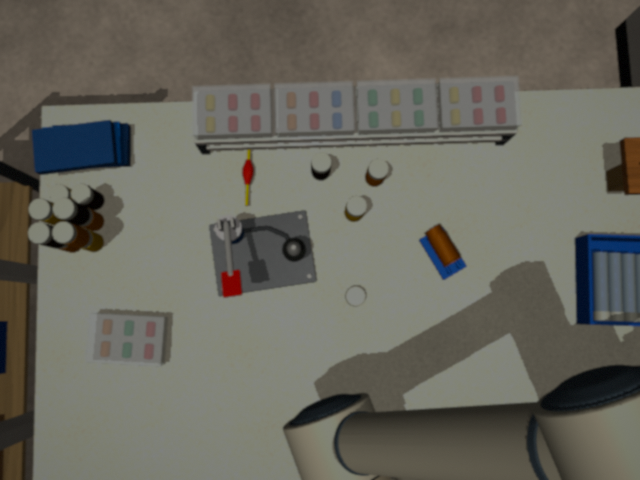

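The top view shows the cradle and jar at (442,250), the peg at (293,248), the red pad at (231,284), the cap at (356,296) and the loose jars at (357,208), (377,172) and (321,166). The scene view shows the jar at (287,208), the peg at (340,262) and the pad at (397,239). Next I measure the jar axis, peg, collar and pad.

```bash
python3 - <<'E'
from h import *
np.set_printoptions(precision=4,suppress=True)
T=dict(np.load("top0.npz")); S=dict(np.load("scene0.npz"))
for n,s,box in(("top",T,(215,285,410,475)),("scene",S,(190,228,265,310))):
    P=cloud(s); h=cv2.cvtColor(s["color"],cv2.COLOR_RGB2HSV)
    a,b,c,d=box; M=np.zeros((480,640),bool); M[a:b,c:d]=1
    m=M&((h[...,0]<20)&(h[...,1]>120))
    p=P[m&(P[...,2]>.025)]; print(n,"jar",len(p),p.mean(0),p[:,2].max())
    q=p[:,:2]-p[:,:2].mean(0); w,v=np.linalg.eigh(q.T@q); ax=v[:,1]*np.sign(v[0,1]); t=q@ax; k=q@v[:,0]
    print(" ax",ax,np.degrees(np.arctan2(ax[1],ax[0])),"ext",np.percentile(t,[0,1,99,100]),np.percentile(k,[1,99]),"mid",p[:,:2].mean(0)+ax*(t.min()+t.max())/2+v[:,0]*(k.min()+k.max())/2)
    # ridge heights and width along axis
    for lo in np.arange(-.05,.05,.01):
        g=(t>=lo)&(t<lo+.01)
        if g.sum()>3: print("  ",round(lo,3),g.sum(),p[g,2].max(),k[g].min(),k[g].max())
    mb=M&(h[...,0]>105)&(h[...,0]<130)&(h[...,1]>150); pb=P[mb]
    rr=cv2.minAreaRect(pb[:,:2].astype(np.float32)*1000); print(" cradle",rr)
# red pad
for n,s,box in(("top",T,(260,300,210,250)),("scene",S,(225,255,375,415))):
    P=cloud(s); h=cv2.cvtColor(s["color"],cv2.COLOR_RGB2HSV); a,b,c,d=box; M=np.zeros((480,640),bool); M[a:b,c:d]=1
    m=M&((h[...,0]<8)|(h[...,0]>172))&(h[...,1]>180)&(P[...,2]>.1); p=P[m]
    print(n,"pad",len(p),p.mean(0),p.min(0),p.max(0),cv2.minAreaRect(p[:,:2].astype(np.float32)*1000))
# station base plate
P=cloud(T);M=np.zeros((480,640),bool);M[205:305,200:325]=1
p=P[M&(abs(P[...,2]-.012)<.005)&(T["color"].max(-1)<120)]
print("station",cv2.minAreaRect(p[:,:2].astype(np.float32)*1000),p[:,2].mean())
# peg
M[:]=0;M[228:270,275:315]=1
p=P[M&(P[...,2]>.03)]; print("peg",len(p)); print(np.histogram(p[:,2],np.arange(.03,.14,.005)))
for lo,hi in((.105,.14),(.09,.105),(.05,.08)):
    g=p[(p[:,2]>lo)&(p[:,2]<hi)]
    if len(g): print(lo,hi,len(g),g.mean(0),g.min(0),g.max(0))
P=cloud(S);M[:]=0;M[245:300,325:352]=1
p=P[M&(P[...,2]>.03)];print(np.histogram(p[:,2],np.arange(.03,.14,.005)))
g=p[(p[:,2]>.1)];print(g.mean(0),p[:,2].max())
def z(s,b,n,f):
    a,bb,c,d=b; cv2.imwrite(n,cv2.resize(cv2.cvtColor(s["color"][a:bb,c:d],cv2.COLOR_RGB2BGR),None,fx=f,fy=f,interpolation=cv2.INTER_CUBIC))
i=[cv2.resize(cv2.cvtColor(s["color"][a:a+80,c:c+100],cv2.COLOR_RGB2BGR),(400,300)) for s,a,c in((T,205,390),(T,210,245),(S,180,245),(S,225,290))]
cv2.imwrite("pics/crops.png",np.vstack([np.hstack(i[:2]),np.hstack(i[2:])]))
E
```

```text
top jar 689 [ 0.5735 -0.1887  0.064 ] 1.414501006530573
 ax [0.8511 0.525 ] 31.667297481005082 ext [-0.0423 -0.0412  0.0426  0.0444] [-0.0178  0.0219] mid [ 0.4942 -0.0583]
   -0.05 19 0.06576425193843205 -0.017912173918594895 0.01708499938911167
   -0.04 81 0.06845736253255819 -0.018350409977989295 0.02017384295811818
   -0.03 82 0.07040160773849236 -0.01883934022398642 0.020354109427056528
   -0.02 81 0.06993586723068046 -0.018025352709920586 0.021476194070654694
   -0.01 84 0.06873594351594603 -0.01689016161877536 0.021148113189519528
   0.0 81 0.06985008812158 -0.016650682282223408 0.02129886289700189
   0.01 82 0.06935360906752575 -0.016690761288566076 0.0250097258207421
   0.02 76 0.066892961621001 -0.015098598038821454 0.024432411669415507
   0.03 75 1.414501006530573 -0.33029157617104954 0.022309899166426304
   0.04 28 0.06511663612395191 -0.011622446666380437 0.021890352413948776
 cradle ((487.076416015625, -67.12954711914062), (104.50051879882812, 366.2259216308594), 29.157835006713867)
scene jar 204 [ 0.5839 -0.1772  0.0513] 0.06667940271186623
 ax [0.9158 0.4015] 23.67466
[... 1575 characters left out ...]
08 , 0.085, 0.09 , 0.095, 0.1  , 0.105, 0.11 , 0.115,
       0.12 , 0.125, 0.13 , 0.135, 0.14 ]))
0.105 0.14 120 [0.5719 0.1425 0.1126] [0.5584 0.1285 0.1051] [0.5869 0.1568 0.1221]
0.09 0.105 32 [0.5707 0.1433 0.1023] [0.5585 0.1306 0.0941] [0.5871 0.1569 0.1049]
0.05 0.08 295 [0.5707 0.1428 0.0736] [0.546  0.1177 0.0607] [0.598  0.1691 0.0798]
(array([ 27,  11,  17,  13,   3,   1,   4,  35, 116,  39,  38,  35,  28,
        33, 105,  66,  21,  13,   7,  16,  27,  23]), array([0.03 , 0.035, 0.04 , 0.045, 0.05 , 0.055, 0.06 , 0.065, 0.07 ,
       0.075, 0.08 , 0.085, 0.09 , 0.095, 0.1  , 0.105, 0.11 , 0.115,
       0.12 , 0.125, 0.13 , 0.135, 0.14 ]))
[0.6362 0.2755 0.1341] 0.7694037855393758
```

View pics/crops.png

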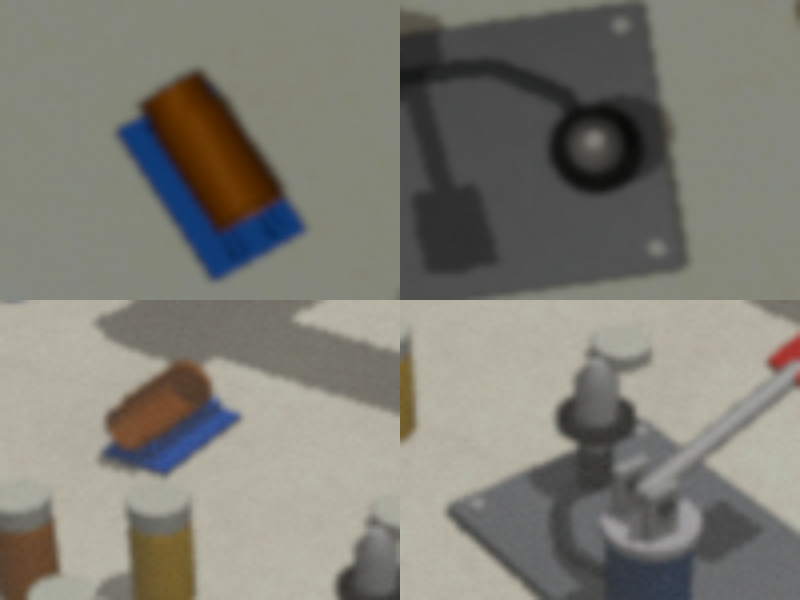

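```bash
python3 - <<'E'
from h import *
from scipy.optimize import least_squares
np.set_printoptions(precision=4,suppress=True)
ps=[]
for f,box in(("top0",(215,285,410,475)),("scene0",(190,228,265,310))):
    s=dict(np.load(f+".npz")); P=cloud(s); h=cv2.cvtColor(s["color"],cv2.COLOR_RGB2HSV)
    a,b,c,d=box; M=np.zeros((480,640),bool); M[a:b,c:d]=1
    m=M&(h[...,0]<20)&(h[...,1]>120)&(P[...,2]>.03)&(P[...,2]<.075)
    p=P[m]; ps.append(p)
    def res(q,p=p):
        ax=np.array([np.cos(q[2]),np.sin(q[2])]); n=np.array([-ax[1],ax[0]]); k=(p[:,:2]-q[:2])@n
        return np.hypot(k,p[:,2]-.042-q[3])-.0225
    def full(q):
        return np.r_[res(q),1e-3*((q[:2]-[.5735,-.1887])@[np.cos(q[2]),np.sin(q[2])])*100]
    q=least_squares(full,[.5735,-.1887,.54,0],loss="soft_l1",f_scale=.002).x
    ax=np.array([np.cos(q[2]),np.sin(q[2])]); t=(p[:,:2]-q[:2])@ax
    print(f,len(p),q,np.degrees(q[2]),"t",np.percentile(t,[0,1,2,98,99,100]),"rms",res(q).std())
    ci=q[:2]+ax*(np.percentile(t,1)+np.percentile(t,99))/2; print(" centre",ci)
    n=np.array([-ax[1],ax[0]]);k=(p[:,:2]-q[:2])@n
    for lo in np.arange(-.045,.045,.009):
        g=(t>=lo)&(t<lo+.009); print("  %.3f r=%.4f n=%d"%(lo,np.median(np.hypot(k[g],p[g,2]-.042-q[3])) if g.any() else 0,g.sum()),end="")
    print()
S=dict(np.load("scene0.npz"));K=S["intrinsics"];A=att(S)
for e in(-1,1):
    w=np.array([.5735+e*.045*.851,-.1887+e*.045*.525,.042]);c=A.T@(w-S["origin"]);print("end",e,(K@c/c[2])[:2])
i=S["color"][185:235,255:320]; cv2.imwrite("pics/jarz.png",cv2.cvtColor(cv2.resize(i,(780,600),interpolation=cv2.INTER_CUBIC),cv2.COLOR_RGB2BGR))
E
```

```text
top0 687 [ 0.5759 -0.1935  0.4747 -0.0005] 27.199595031567622 t [-0.0425 -0.0413 -0.0405  0.0419  0.043   0.0445] rms 0.0025280239262721366
 centre [ 0.5767 -0.1931]
  -0.045 r=0.0225 n=50  -0.036 r=0.0232 n=73  -0.027 r=0.0234 n=74  -0.018 r=0.0227 n=76  -0.009 r=0.0224 n=72  0.000 r=0.0232 n=74  0.009 r=0.0228 n=74  0.018 r=0.0224 n=72  0.027 r=0.0206 n=66  0.036 r=0.0205 n=56
scene0 188 [ 0.5757 -0.1928  0.4865 -0.0013] 27.874059632979336 t [-0.0422 -0.0398 -0.0388  0.0486  0.0488  0.0493] rms 0.002364858425265549
 centre [ 0.5796 -0.1907]
  -0.045 r=0.0217 n=9  -0.036 r=0.0235 n=9  -0.027 r=0.0221 n=7  -0.018 r=0.0225 n=8  -0.009 r=0.0226 n=15  0.000 r=0.0236 n=21  0.009 r=0.0229 n=25  0.018 r=0.0214 n=29  0.027 r=0.0209 n=32  0.036 r=0.0203 n=24
end -1 [293.0971 201.8795]
end 1 [277.7472 214.678 ]
```

View pics/jarz.png

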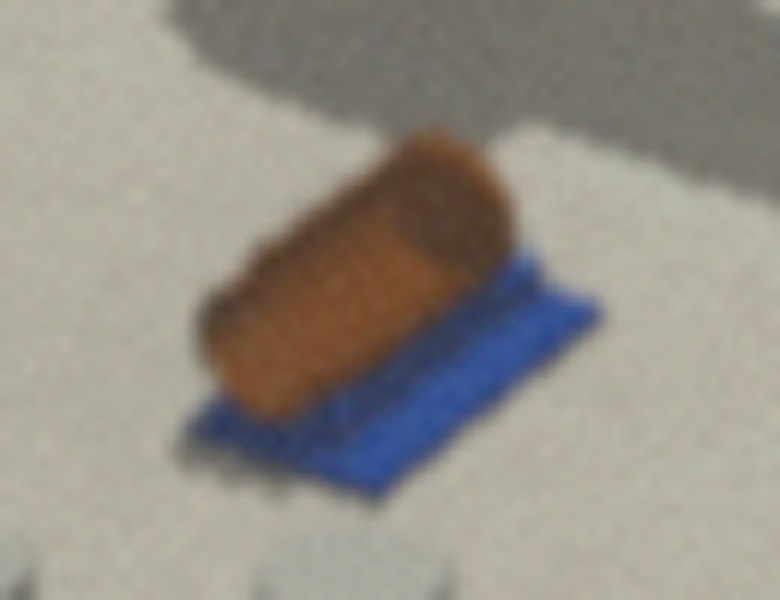

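The jar's radius drops to 20.5 mm at the far end, so the mouth points away at about 29°, which agrees with the cradle. The jar centre is about (0.5765, -0.1925), the peg axis (0.572, 0.143), the collar top about 0.0745, and the pad (0.494, 0.27, 0.185). First I move above the jar.

carry_out:
  series: [0, 0, 0, 0.028, -0.0137, 0, -1, 0, 0, 0, 0.028, -0.0137, 0, -1, 0, 0, 0, 0.028, -0.0137, 0, -1, 0, 0, 0, 0.028, -0.0137, 0, -1, 0, 0, 0, 0.028, -0.0137, 0, -1]

```text
time: 0.52
position: [0.3624, -0.444, 0.2001]
tcp_rot: [0.976, 0.216, -0.0, -0.0]
ft_force: [0.9, -0.5, -0.6]
finger_gap: 0.999
grip_force: 0.0
```

carry_out:
  series: [0, 0, 0, 0.028, -0.0137, 0, -1, 0, 0, 0, 0.028, -0.0137, 0, -1, 0, 0, 0, 0.028, -0.0137, 0, -1, 0, 0, 0, 0.028, -0.0137, 0, -1, 0, 0, 0, 0.028, -0.0137, 0, -1]

```text
time: 0.93
position: [0.4605, -0.3228, 0.2002]
tcp_rot: [0.976, 0.216, -0.0, -0.0]
ft_force: [1.2, -0.5, 0.2]
finger_gap: 1.0
grip_force: 0.0
```

carry_out:
  series: [0, 0, 0, 0.028, -0.0137, 0, -1, 0, 0, 0, 0.028, -0.0137, 0, -1, 0, 0, 0, 0.028, -0.0137, 0, -1, 0, 0, 0, 0.028, -0.0137, 0, -1, 0, 0, 0, 0.028, -0.0137, 0, -1]

```text
time: 1.35
position: [0.5585, -0.2015, 0.2002]
tcp_rot: [0.976, 0.216, -0.0, -0.0]
ft_force: [0.4, -0.8, -0.5]
finger_gap: 1.001
grip_force: 0.0
```

carry_out:
  series: [0, 0, -7, 0, 0, 0, -1, 0, 0, -7, 0, 0, 0, -1, 0, 7, 0, 0, 0, 0, -1, 0, 7, 0, 0, 0, 0, -1, 0, 0, 0, 0, 0, 0, -1]

```text
time: 1.77
position: [0.5563, -0.2039, 0.1999]
tcp_rot: [0.936, 0.33, 0.118, -0.042]
ft_force: [0.5, -1.2, 0.3]
finger_gap: 0.996
grip_force: 0.0
```

```bash
python3 -c "
from h import *
s=r.state();print(s['joints'],s['position'],s['tcp_rot'],R.from_quat(s['tcp_rot']).as_matrix(),s['time'])"
```

```text
[-0.60199347  0.403097    1.54436711  0.26634142  1.1354557   0.18548784] [ 0.55630613 -0.2038839   0.19989455] [ 0.93571697  0.32970984  0.11808797 -0.04219487] [[ 0.7546933   0.6269956   0.19316971]
 [ 0.60706478 -0.77902202  0.15683444]
 [ 0.24881796 -0.00109537 -0.96854965]] 1.7667
```

carry_out:
  series: [0, -7, 0, 0, 0, 0, -1, 0, -7, 0, 0, 0, 0, -1, 0, 0, -7, 0, 0, 0, -1, 0, 0, -7, 0, 0, 0, -1, 0, 0, -7, 0, 0, 0, -1]

```text
time: 2.18
position: [0.5582, -0.2024, 0.2002]
tcp_rot: [0.865, 0.503, -0.001, 0.0]
ft_force: [0.2, -0.8, -0.1]
finger_gap: 1.0
grip_force: 0.0
```

carry_out:
  series: [0, 0, -7, 0, 0, 0, -1, 0, 0, -7, 0, 0, 0, -1, 0, 0, -7, 0, 0, 0, -1, 0, 0, -7, 0, 0, 0, -1, 0, 0, -7, 0, 0, 0, -1]

```text
time: 2.6
position: [0.5577, -0.203, 0.2003]
tcp_rot: [0.674, 0.739, -0.001, -0.0]
ft_force: [-0.5, -0.6, 0.4]
finger_gap: 1.0
grip_force: 0.0
```

carry_out:
  series: [0, 0, -7, 0, 0, 0, -1, 0, 0, -7, 0, 0, 0, -1, 0, 0, -7, 0, 0, 0, -1, 0, 0, -7, 0, 0, 0, -1, 0, 0, -7, 0, 0, 0, -1]

```text
time: 3.02
position: [0.5577, -0.203, 0.2003]
tcp_rot: [0.42, 0.907, -0.001, -0.0]
ft_force: [-0.7, -0.8, -0.2]
finger_gap: 1.001
grip_force: 0.0
```

carry_out:
  series: [0, 0, -7, 0, 0, 0, -1, 0, 0, -7, 0, 0, 0, -1, 0, 0, -7, 0, 0, 0, -1, 0, 0, -7, 0, 0, 0, -1, 0, 0, -7, 0, 0, 0, -1]

```text
time: 3.43
position: [0.5577, -0.203, 0.2003]
tcp_rot: [0.128, 0.992, -0.001, -0.001]
ft_force: [-0.1, 0.4, -0.4]
finger_gap: 0.996
grip_force: 0.0
```

carry_out:
  series: [0, 0, -7, 0, 0, 0, -1, 0, 0, -7, 0, 0, 0, -1, 0, 0, -7, 0, 0, 0, -1, 0, 0, -7, 0, 0, 0, -1, 0, 0, -7, 0, 0, 0, -1]

```text
time: 3.85
position: [0.5577, -0.203, 0.2003]
tcp_rot: [-0.176, 0.984, -0.0, -0.001]
ft_force: [-0.1, -0.7, 1.0]
finger_gap: 0.998
grip_force: 0.0
```

carry_out:
  series: [0, 0, -7, 0, 0, 0, -1, 0, 0, -2, 0, 0, 0.02, -1, 0, 0, 0, 0, 0, 0, -1]

```text
time: 4.1
position: [0.5566, -0.2024, 0.1779]
tcp_rot: [-0.251, 0.968, 0.001, -0.002]
ft_force: [-0.3, 1.5, -1.1]
finger_gap: 1.003
grip_force: 0.0
```

```bash
cat > kin.py <<'E'
from h import *
S=[([-1.23054329,.494156405,1.34606131,0,1.30248173,-.0955142779],[.26369122,-.56626471,.19987857]),
([-0.60199347,0.403097,1.54436711,0.26634142,1.1354557,0.18548784],[0.55630613,-0.2038839,0.19989455])]
e=lambda a,t:R.from_euler(a,t).as_matrix()
def rot(q): return e('z',q[0])@e('y',q[1]+q[2])@e('z',q[3])@e('y',q[4])@e('z',q[5])@e('z',np.pi/2)
def fk(q,p):
    a1,d1,L2,el,L3,w,d6=p
    A=e('z',q[0]);B=A@e('y',q[1]);C=A@e('y',q[1]+q[2])
    return A@[a1,w,d1]+B@[0,0,L2]+C@[el,0,L3]+rot(q)@[0,0,d6]
E
python3 - <<'E'
from kin import *
np.set_printoptions(precision=4,suppress=True)
s=r.state();print(s['joints'],s['position'],s['time']);print(R.from_quat(s['tcp_rot']).as_matrix(),rot(s['joints']))
print(rot(S[1][0]))
E
```

```text
[-0.4487  0.4718  1.4538 -0.0017  1.2201 -2.5262] [ 0.5566 -0.2024  0.1779] 4.1
[[-0.8741 -0.4858 -0.0043]
 [-0.4858  0.8741  0.0003]
 [ 0.0036  0.0024 -1.    ]] [[-0.8741 -0.4858 -0.0043]
 [-0.4858  0.8741  0.0003]
 [ 0.0036  0.0024 -1.    ]]
[[ 0.7547  0.627   0.1932]
 [ 0.6071 -0.779   0.1568]
 [ 0.2488 -0.0011 -0.9685]]
```

carry_out:
  series: [0, 0, 0, 0, 0, 0.035, -1, 0, 0, 0, 0, 0, 0.035, -1, 0, 0, 0, 0, 0, 0.03, -1, 0, 0, 0, 0, 0, 0.02, -1, 0, 0, 0, 0, 0, 0.012, -1]

```text
time: 4.52
position: [0.5566, -0.2024, 0.0461]
tcp_rot: [-0.249, 0.968, 0.001, -0.002]
ft_force: [-0.7, 0.0, -0.1]
finger_gap: 1.0
grip_force: 0.0
```

carry_out:
  series: [0, 0, 0, 0, 0, 0, -1, 0, 0, 0, 0, 0, 0, 0.2, 0, 0, 0, 0, 0, 0, 0.5, 0, 0, 0, 0, 0, 0, 0.5, 0, 0, 0, 0, 0, 0, 0.5]
  grip_force: 15

```text
time: 4.93
position: [0.5584, -0.2033, 0.0496]
tcp_rot: [-0.25, 0.968, -0.001, 0.001]
ft_force: [1.1, -1.1, 0.3]
finger_gap: 0.735
grip_force: 0.0
```

carry_out:
  series: [0, 0, 0, 0, 0, 0, 1, 0, 0, 0, 0, 0, 0, 1, 0, 0, 0, 0, 0, 0, 1]

```text
time: 5.18
position: [0.5579, -0.2031, 0.0487]
tcp_rot: [-0.25, 0.968, -0.0, 0.0]
ft_force: [-1.0, 0.6, 0.3]
finger_gap: 0.519
grip_force: 0.0
```

```bash
cat >> kin.py <<'E'
S+=[([-0.4487,0.4718,1.4538,-0.0017,1.2201,-2.5262],[.5566,-.2024,.1779])]
E
python3 - <<'E'
from kin import *
from scipy.optimize import least_squares
np.set_printoptions(precision=4,suppress=True)
s=r.state();print(s)
print(repr(s['joints'].tolist()),s['position'].tolist())
D=S+[(s['joints'],s['position'])]
f=least_squares(lambda p:np.concatenate([fk(q,p)-x for q,x in D]+[1e-3*(p-np.array([0,.4,.45,0,.45,.06,.25]))]),[0,.4,.45,0,.45,.06,.25])
print(f.x,[fk(q,f.x)-x for q,x in D])
E
```

```text
{'time': 5.1833, 'joints': array([-0.4496,  0.6309,  1.5779, -0.    ,  0.9324, -2.5259]), 'joint_velocities': array([-0.001 ,  0.0034,  0.0016,  0.001 , -0.0015,  0.0002]), 'joint_torque': array([  0.0226, -88.9051, -26.9551,  -0.07  ,   0.0211,   0.0078]), 'position': array([ 0.5579, -0.2031,  0.0487]), 'tcp_rot': array([-0.2501,  0.9682, -0.0001,  0.0001]), 'ft_force': array([-0.9517,  0.5785,  0.3299]), 'ft_torque': array([ 0.1441, -0.1185, -0.0526]), 'grip_force': 0.0, 'finger_gap': 0.5188301885670152}
[-0.44957757038213353, 0.6308820666556232, 1.5779316184571337, -4.743490792133353e-05, 0.9324129765144397, -2.5258516578578005] [0.5579151477715949, -0.20305276791427984, 0.048701840090703004]
[0.0001 0.2566 0.5967 0.1179 0.3844 0.0596 0.366 ] [array([ 0., -0., -0.]), array([ 0., -0., -0.]), array([-0.0001, -0.    ,  0.    ]), array([ 0.,  0., -0.])]
```

carry_out:
  series: [0, 0, 0, 0, 0, 0, 1, 0, 0, 0, 0, 0, 0, 1, 0, 0, 0, 0, 0, 0, 1, 0, 0, 0, 0, 0, 0, 1]

```text
time: 5.52
position: [0.5578, -0.2029, 0.0484]
tcp_rot: [-0.25, 0.968, 0.0, -0.0]
ft_force: [-1.4, 1.6, 4.6]
finger_gap: 0.223
grip_force: 4.3
```

```bash
cat >> kin.py <<'E'
P=np.array([0.0001,0.2566,0.5967,0.1179,0.3844,0.0596,0.366])
from scipy.optimize import least_squares
lo=np.array([-2.91,-.82,.22,-1.22,.12,-3.08]);hi=np.array([2.91,2.16,2.67,4.37,2.79,3.08])
def ik(pos,Rm,q0):
    f=lambda q:np.r_[(fk(q,P)-pos)*5,R.from_matrix(Rm.T@rot(q)).as_rotvec()]
    s=least_squares(f,q0,bounds=(lo-.5,hi+.5)); return s.x,np.abs(s.fun).max()
E
python3 - <<'E'
from kin import *
np.set_printoptions(precision=3,suppress=True)
s=r.state();print(s['position'],s['ft_force'],s['grip_force'],s['finger_gap'])
# candidate final poses: tool z horizontal at azimuth a, x up
peg=np.array([.572,.143])
for a in (30,50,70,90,110):
    d=np.array([np.cos(np.radians(a)),np.sin(np.radians(a)),0]); x=np.array([0,0,1.]);Rm=np.stack([x,np.cross(d,x),d],1)
    for z in(.145,.23):
        pos=np.r_[peg,z]-.003*d
        best=[]
        for g in([-.1,.6,1.5,1.57,1.4,0],[.3,.3,1.7,1.57,1.6,.3],[-.1,.6,1.5,2.5,1.,1],[-.3,.6,1.5,1.2,1.4,-.4]):
            q,e_=ik(pos,Rm,g)
            if e_<1e-3 and (q>lo+.05).all() and (q<hi-.05).all(): best.append(q)
        print(a,z,np.unique(np.round(best,2),axis=0))
E
```

```text
[ 0.558 -0.203  0.048] [-1.354  1.636  4.576] 4.3023486994206905 0.22349749973576027
30 0.145 [[-0.4   1.39  2.45  2.1   1.97 -2.17]]
30 0.23 [[-0.4   1.14  2.52  2.15  1.88 -2.  ]]
50 0.145 [[-0.56  1.15  2.18  1.71  1.6  -1.75]]
50 0.23 [[-0.56  0.93  2.22  1.71  1.57 -1.58]]
70 0.145 [[-0.55  1.07  1.87  1.37  1.61 -1.37]]
70 0.23 [[-0.55  0.89  1.9   1.38  1.64 -1.22]]
90 0.145 [[-0.47  1.08  1.55  1.15  1.8  -1.11]]
90 0.23 [[-0.47  0.94  1.57  1.18  1.84 -0.99]]
110 0.145 [[-0.37  1.14  1.23  1.01  2.04 -0.94]]
110 0.23 [[-0.37  1.02  1.26  1.06  2.09 -0.85]]
```

```bash
python3 - <<'E'
from h import *
i=[]
for n,(a,c) in(("top",(190,380)),("scene",(165,235))):
    s=snapshot(n);np.savez(n+"1.npz",**s);i.append(cv2.resize(cv2.cvtColor(s["color"][a:a+120,c:c+90],cv2.COLOR_RGB2BGR),(400,533),interpolation=cv2.INTER_CUBIC))
cv2.imwrite("pics/grasp.png",np.hstack(i)); s=r.state();print(s['finger_gap'],s['grip_force'],s['ft_force'],s['position'])
E
```

```text
0.20231015374744896 12.486824691295624 [-2.94628734  1.9298476   8.33754972] [ 0.55770897 -0.20286338  0.04866197]
```

View pics/grasp.png

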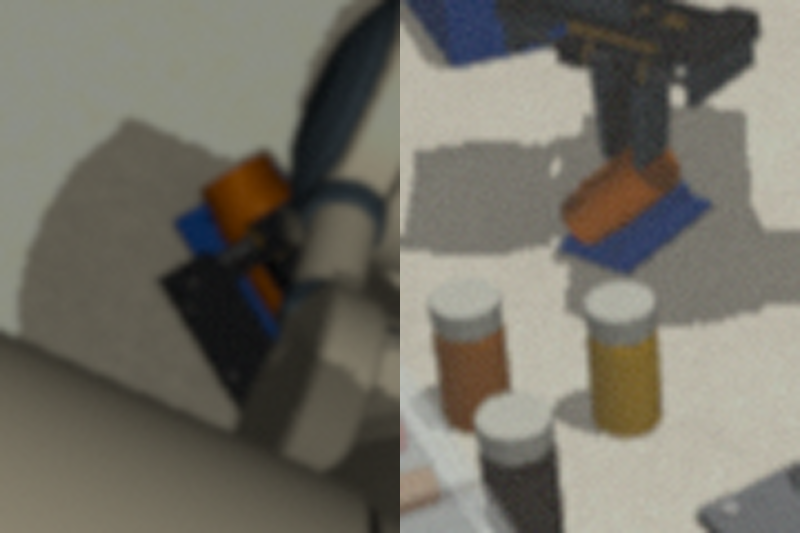

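The view shows both fingers close together (gap 20 mm) at the top of the jar, with the jar unmoved. I compare the finger tips and the jar with the prediction.

```bash
python3 - <<'E'
from h import *
np.set_printoptions(precision=4,suppress=True)
st=r.state(); M=R.from_quat(st['tcp_rot']).as_matrix(); t=st['position']
S=dict(np.load("scene1.npz"));T=dict(np.load("top1.npz"));A=att(S)
def pj(s,w): c=att(s).T@(w-s["origin"]);return (s["intrinsics"]@c/c[2])[:2]
for y in(-.03,-.01,.01,.03):
    print(y,"tip",pj(S,t+M@[0,y,.022]),"mid",pj(S,t+M@[0,y,-.04]))
for f in("top1","scene1"):
    s=dict(np.load(f+".npz"));C=cloud(s);h=cv2.cvtColor(s["color"],cv2.COLOR_RGB2HSV)
    L=(C-t)@M  # tool coords
    near=(abs(L[...,0])<.1)&(abs(L[...,1])<.06)&(L[...,2]>-.06)&(L[...,2]<.05)
    dark=near&(h[...,2]<90)&(h[...,1]<110)
    p=L[dark];print(f,"dark",len(p))
    for z in np.arange(-.06,.03,.01):
        g=p[(p[:,2]>=z)&(p[:,2]<z+.01)]
        if len(g)>2: print("  z%.2f n=%d x %s y %s"%(z,len(g),np.percentile(g[:,0],[5,50,95]),np.percentile(g[:,1],[5,50,95])))
    a=near&(h[...,0]<20)&(h[...,1]>120); p=L[a]
    for x in np.arange(-.08,.05,.01):
        g=p[(p[:,0]>=x)&(p[:,0]<x+.01)]
        if len(g)>2: print("  jar x%.2f n=%d zmin %.4f y %s"%(x,len(g),np.percentile(g[:,2],3),np.percentile(g[:,1],[3,97])))
E
```

```text
-0.03 tip [281.0394 206.4742] mid [279.8327 190.0274]
-0.01 tip [285.9317 208.1044] mid [284.8419 191.5944]
0.01 tip [290.8852 209.755 ] mid [289.9153 193.1815]
0.03 tip [295.901  211.4263] mid [295.054 194.789]
top1 dark 142
  z-0.01 n=8 x [-0.0651 -0.0556 -0.0392] y [-0.0193 -0.0169  0.0096]
  z0.00 n=17 x [-0.0635 -0.038   0.0077] y [0.0104 0.0217 0.0225]
  z0.01 n=4 x [-0.0549 -0.0213  0.0046] y [0.0184 0.0206 0.0209]
  jar x-0.07 n=33 zmin -0.0167 y [-0.0126  0.0174]
  jar x-0.06 n=75 zmin -0.0171 y [-0.0154  0.0187]
  jar x-0.05 n=78 zmin -0.0200 y [-0.0159  0.0199]
  jar x-0.04 n=24 zmin -0.0163 y [-0.0094  0.0215]
  jar x-0.02 n=10 zmin -0.0094 y [0.0172 0.022 ]
  jar x-0.01 n=18 zmin -0.0228 y [0.0159 0.0225]
  jar x-0.00 n=9 zmin -0.0071 y [0.0166 0.0216]
scene1 dark 284
  z-0.06 n=48 x [-0.0215 -0.011   0.0088] y [-0.0159  0.0027  0.0222]
  z-0.05 n=39 x [-0.0203 -0.0116  0.0126] y [-0.0184  0.0139  0.0212]
  z-0.04 n=45 x [-0.02   -0.0081  0.0108] y [-0.0157  0.0128  0.0208]
  z-0.03 n=43 x [-0.0186 -0.0079  0.0104] y [-0.0144  0.0112  0.0204]
  z-0.02 n=26 x [-0.0202 -0.0093  0.0105] y [-0.013  -0.0092  0.0168]
  z-0.01 n=6 x [-0.0673 -0.0611  0.0036] y [-0.0149 -0.0103  0.0137]
  z0.00 n=4 x [-0.062  -0.025   0.0115] y [-0.0188  0.0026  0.0231]
  z0.01 n=23 x [-0.0669 -0.0186  0.0193] y [0.0162 0.0202 0.022 ]
  z0.02 n=23 x [-0.0667 -0.025   0.0215] y [-0.0055  0.0139  0.0168]
  jar x-0.07 n=31 zmin -0.0137 y [-0.0135  0.021 ]
  jar x-0.06 n=46 zmin -0.0139 y [-0.0174  0.0215]
  jar x-0.05 n=47 zmin -0.0161 y [-0.0199  0.0211]
  jar x-0.04 n=32 zmin -0.0150 y [-0.0176  0.0229]
  jar x-0.03 n=31 zmin -0.0157 y [-0.0053  0.0236]
  jar x-0.02 n=16 zmin -0.0151 y [-0.0015  0.024 ]
  jar x-0.01 n=11 zmin -0.0147 y [-0.0042  0.0228]
  jar x-0.00 n=5 zmin -0.0092 y [0.018  0.0217]
  jar x0.01 n=9 zmin -0.0103 y [0.0134 0.0209]
```

```bash
python3 - <<'E'
from h import *
np.set_printoptions(precision=4,suppress=True)
s=dict(np.load("scene0.npz"));C=cloud(s)
t=np.array([.26369,-.56626,.19988]);M=R.from_quat([.976356705,.216164934,-7.2e-5,-5.5e-4]).as_matrix()
L=(C-t)@M; p=L[(abs(L[...,0])<.05)&(abs(L[...,1])<.1)&(L[...,2]>-.08)&(L[...,2]<.08)]
for z in np.arange(-.08,.05,.01):
    g=p[(p[:,2]>=z)&(p[:,2]<z+.01)]
    if len(g): print("z%.2f n=%d x %s y %s"%(z,len(g),np.percentile(g[:,0],[2,50,98]),np.percentile(g[:,1],[2,25,50,75,98])))
st=r.state();print(st['finger_gap'],st['grip_force'],st['ft_force'],st['ft_torque'],st['time'])
S=dict(np.load("scene1.npz")); C=cloud(S); t=st['position'];M=R.from_quat(st['tcp_rot']).as_matrix();L=(C-t)@M
for v in range(186,218,2):
    print(v,[("%.3f,%.3f"%tuple(L[v,u,1:]), S["color"][v,u].tolist()) for u in (284,291,294)])
E
```

```text
z-0.08 n=44 x [-0.0133  0.0114  0.0238] y [-0.0603 -0.058  -0.0017  0.0502  0.0575]
z-0.07 n=42 x [-0.0155  0.0082  0.0229] y [-0.0608 -0.0567 -0.0027  0.0487  0.0553]
z-0.06 n=41 x [-0.0153  0.0129  0.0223] y [-0.0595 -0.0564 -0.0477  0.0467  0.0579]
z-0.05 n=35 x [-0.0128  0.0111  0.0208] y [-0.0587 -0.0551 -0.0446  0.0466  0.0533]
z-0.04 n=40 x [-0.0142  0.0075  0.0236] y [-0.0591 -0.0556  0.04    0.048   0.0541]
z-0.03 n=32 x [-0.0127  0.0101  0.0233] y [-0.0589 -0.0536  0.0417  0.0475  0.0518]
z-0.02 n=22 x [-0.0133  0.0105  0.0222] y [-0.0569 -0.0512 -0.0463  0.0473  0.0523]
0.20231015374744896 12.486824691295624 [-2.9463  1.9298  8.3375] [ 0.4948  0.388  -0.0288] 5.6167
186 [('-0.010,-0.061', [50, 47, 45]), ('0.023,-0.074', [56, 58, 57]), ('0.019,-0.063', [61, 65, 65])]
188 [('-0.012,-0.053', [49, 48, 42]), ('0.024,-0.068', [54, 59, 58]), ('0.020,-0.057', [59, 61, 57])]
190 [('-0.011,-0.046', [52, 51, 48]), ('0.023,-0.061', [54, 56, 55]), ('0.021,-0.051', [54, 58, 55])]
192 [('-0.010,-0.041', [47, 50, 48]), ('0.020,-0.051', [49, 54, 54]), ('0.020,-0.043', [57, 59, 57])]
194 [(
[... 504 characters left out ...]
04 [('0.005,-0.013', [103, 68, 44]), ('0.019,-0.008', [83, 62, 46]), ('0.021,-0.001', [80, 60, 43])]
206 [('0.013,-0.014', [111, 72, 39]), ('0.020,-0.001', [90, 63, 45]), ('0.022,0.004', [78, 60, 44])]
208 [('0.017,-0.010', [122, 79, 45]), ('0.744,-0.721', [116, 73, 41]), ('0.021,0.013', [77, 58, 54])]
210 [('0.017,-0.003', [125, 78, 41]), ('0.019,0.014', [92, 62, 44]), ('0.015,0.026', [52, 63, 89])]
212 [('0.019,0.002', [123, 76, 44]), ('0.013,0.028', [60, 61, 81]), ('0.744,-0.721', [51, 65, 93])]
214 [('0.021,0.007', [110, 72, 45]), ('0.017,0.031', [46, 56, 88]), ('0.017,0.039', [52, 62, 98])]
216 [('0.016,0.019', [77, 64, 63]), ('0.015,0.041', [52, 63, 97]), ('0.022,0.042', [47, 61, 97])]
```

Both at the start and now, the visible fingertips end 13 mm behind the reported TCP, not 22 mm ahead. The fingers therefore closed on the top of the jar, 35 mm too high. I open, go down about 34 mm and watch the force.

carry_out:
  series: [0, 0, 0, 0, 0, 0, -1, 0, 0, 0, 0, 0, -0.006, -1, 0, 0, 0, 0, 0, -0.006, -1, 0, 0, 0, 0, 0, 0, -1, 0, 0, 0, 0, 0, 0, -1]

```text
time: 6.03
position: [0.5582, -0.2032, 0.061]
tcp_rot: [-0.25, 0.968, -0.0, 0.0]
ft_force: [-0.9, 0.9, 0.1]
finger_gap: 0.538
grip_force: 0.0
```

carry_out:
  series: [0, 0, 0, 0, 0, 0, -1, 0, 0, 0, 0, 0, 0, -1, 0, 0, 0, 0, 0, 0, -1, 0, 0, 0, 0, 0, 0, -1, 0, 0, 0, 0, 0, 0, -1]

```text
time: 6.45
position: [0.5577, -0.203, 0.0603]
tcp_rot: [-0.25, 0.968, 0.0, -0.0]
ft_force: [0.2, -0.6, -0.1]
finger_gap: 0.905
grip_force: 0.0
```

```bash
python3 - <<'E'
from h import *
np.set_printoptions(precision=4,suppress=True)
st=r.state(); M=R.from_quat(st['tcp_rot']).as_matrix(); t=st['position']
print(t,st['finger_gap'],st['ft_force'])
for n in("top","scene"):
    s=snapshot(n);C=cloud(s);h=cv2.cvtColor(s["color"],cv2.COLOR_RGB2HSV);L=(C-t)@M
    near=(abs(L[...,0])<.1)&(abs(L[...,1])<.07)&(L[...,2]>-.09)&(L[...,2]<.05)
    p=L[near&(h[...,2]<90)&(h[...,1]<80)&(L[...,2]<.01)&(abs(L[...,0])<.03)]
    for z in np.arange(-.05,.01,.005):
        g=p[(p[:,2]>=z)&(p[:,2]<z+.005)]
        if len(g)>2: print("  z%.3f n=%d x %s y %s"%(z,len(g),np.percentile(g[:,0],[5,50,95]),np.percentile(g[:,1],[5,50,95])))
    p=L[near&(h[...,0]<20)&(h[...,1]>120)]
    for x in np.arange(-.08,.05,.01):
        g=p[(p[:,0]>=x)&(p[:,0]<x+.01)]
        if len(g)>2: print("  jar x%.2f n=%d ztop %.4f y %s"%(x,len(g),t[2]-np.percentile(g[:,2],5),np.percentile(g[:,1],[3,97])))
E
```

```text
[ 0.5577 -0.203   0.0603] 0.9049185809155227 [ 0.1805 -0.5851 -0.0983]
  jar x-0.07 n=36 ztop 0.0641 y [-0.0135  0.0182]
  jar x-0.06 n=75 ztop 0.0644 y [-0.0141  0.0186]
  jar x-0.05 n=80 ztop 0.0655 y [-0.0167  0.0199]
  jar x-0.04 n=47 ztop 0.0661 y [-0.014  0.02 ]
  jar x-0.02 n=29 ztop 0.0692 y [-0.0049  0.015 ]
  jar x-0.01 n=34 ztop 0.0669 y [-0.0005  0.0159]
  jar x-0.00 n=6 ztop 0.0656 y [0.0087 0.0156]
  z-0.050 n=19 x [-0.0216 -0.0145  0.0047] y [-0.0468  0.0488  0.0555]
  z-0.045 n=20 x [-0.0203 -0.0049  0.0116] y [-0.049   0.0452  0.0534]
  z-0.040 n=22 x [-0.0196 -0.0099  0.0124] y [-0.0475  0.0479  0.0533]
  z-0.035 n=22 x [-0.0186 -0.002   0.011 ] y [-0.0481 -0.0435  0.0537]
  z-0.030 n=23 x [-0.0188 -0.0111  0.0062] y [-0.0457 -0.0412  0.0535]
  z-0.025 n=18 x [-0.0203 -0.0006  0.0143] y [-0.0466  0.0488  0.053 ]
  z-0.020 n=15 x [-0.0209 -0.0038  0.0116] y [-0.046  -0.0426  0.0518]
  jar x-0.07 n=28 ztop 0.0625 y [-0.0164  0.0222]
  jar x-0.06 n=50 ztop 0.0603 y [-0.0173  0.0207]
  jar x-0.05 n=51 ztop 0.0633 y [-0.0185  0.0227]
  jar x-0.04 n=36 ztop 0.0648 y [-0.0158  0.0237]
  jar x-0.03 n=25 ztop 0.0651 y [-0.0002  0.0241]
  jar x-0.02 n=20 ztop 0.0638 y [0.0018 0.0231]
  jar x-0.01 n=22 ztop 0.0641 y [-0.0024  0.0239]
  jar x-0.00 n=14 ztop 0.0664 y [-0.0042  0.0224]
  jar x0.01 n=12 ztop 0.0653 y [-0.0029  0.0153]
```

carry_out:
  series: [0, 0, 0, 0, 0, 0.015, -1, 0, 0, 0, 0, 0, 0.015, -1, 0, 0, 0, 0, 0, 0.01, -1, 0, 0, 0, 0, 0, 0.008, -1, 0, 0, 0, 0, 0, 0, -1]

```text
time: 6.97
position: [0.557, -0.2026, 0.0109]
tcp_rot: [-0.25, 0.968, 0.001, -0.001]
ft_force: [-1.0, 0.6, -0.3]
finger_gap: 1.002
grip_force: 0.0
```

carry_out:
  series: [0, 0, 0, 0, 0, 0, 1, 0, 0, 0, 0, 0, 0, 1, 0, 0, 0, 0, 0, 0, 1, 0, 0, 0, 0, 0, 0, 1, 0, 0, 0, 0, 0, 0, 1]

```text
time: 7.38
position: [0.5581, -0.2031, 0.0128]
tcp_rot: [-0.25, 0.968, -0.0, 0.0]
ft_force: [-0.8, 0.1, -0.5]
finger_gap: 0.664
grip_force: 0.0
```

carry_out:
  series: [0, 0, 0, 0, 0, 0, 1, 0, 0, 0, 0, 0, 0, 1, 0, 0, 0, 0, 0, 0, 1, 0, 0, 0, 0, 0, 0, 1, 0, 0, 0, 0, 0, 0, 1]

```text
time: 7.8
position: [0.5576, -0.2027, 0.0125]
tcp_rot: [-0.25, 0.968, 0.0, -0.0]
ft_force: [-2.1, 3.2, 6.8]
finger_gap: 0.506
grip_force: 15.0
```

The grip is good: the gap of 46.0 mm matches the jar, at 15 N. Now I lift and compute the turn.

carry_out:
  series: [0, 0, 0, 0, 0, -0.01, 1, 0, 0, 0, 0, 0, -0.02, 1, 0, 0, 0, 0, 0, -0.03, 1, 0, 0, 0, 0, 0, -0.03, 1, 0, 0, 0, 0, 0, -0.03, 1]

```text
time: 8.22
position: [0.5576, -0.203, 0.1342]
tcp_rot: [-0.25, 0.968, -0.0, -0.0]
ft_force: [0.7, -0.6, -1.8]
finger_gap: 0.509
grip_force: 15.0
```

carry_out:
  series: [0, 0, 0, 0, 0, -0.03, 1, 0, 0, 0, 0, 0, -0.03, 1, 0, 0, 0, 0, 0, -0.03, 1, 0, 0, 0, 0, 0, -0.02, 1, 0, 0, 0, 0, 0, 0, 1]

```text
time: 8.63
position: [0.5596, -0.204, 0.2477]
tcp_rot: [-0.25, 0.968, -0.003, 0.003]
ft_force: [0.3, -0.1, -0.7]
finger_gap: 0.51
grip_force: 15.0
```

```bash
python3 - <<'E'
from kin import *
np.set_printoptions(precision=3,suppress=True)
st=r.state();M=R.from_quat(st['tcp_rot']).as_matrix();t=st['position'];q=st['joints']
print(t,st['finger_gap'],st['grip_force'],st['ft_force'],q, fk(q,P)-t)
a=np.radians(60);d=np.array([np.cos(a),np.sin(a),0]);x=np.array([0,0,1.]);Rf=np.stack([x,np.cross(d,x),d],1)
rv=R.from_matrix(M.T@Rf).as_rotvec();print("rv deg",np.degrees(rv),np.degrees(np.linalg.norm(rv)))
tf=np.array([.572,.143,.30])+.034*d*0
for name,mid in(("direct",None),):
    N=26;qs=[q];ok=True
    for i in range(1,N+1):
        Rm=M@R.from_rotvec(rv*i/N).as_matrix();pos=t+(tf-t)*i/N
        qq,er=ik(pos,Rm,qs[-1]);qs.append(qq)
        if i%3==2 or er>1e-3: print(i,qq,"err %.4f"%er,"maxrate",abs(qs[-1]-qs[-2])*12)
s=snapshot("scene");C=cloud(s);h=cv2.cvtColor(s["color"],cv2.COLOR_RGB2HSV);L=(C-t)@M
p=L[(abs(L[...,0])<.1)&(abs(L[...,1])<.05)&(L[...,2]>-.1)&(L[...,2]<.05)&(h[...,0]<20)&(h[...,1]>120)];print("jar in tool",len(p),np.percentile(p,[2,50,98],axis=0))
E
```

```text
[ 0.56  -0.204  0.248] 0.5100850569940427 14.994364259764552 [ 0.349 -0.106 -0.717] [-0.45   0.407  1.361 -0.     1.366 -2.526] [ 0. -0.  0.]
rv deg [-109.782   30.923  110.051] 158.49123053616998
2 [-0.446  0.467  1.258  0.062  1.549 -2.381] err 0.0000 maxrate [0.    0.363 0.593 0.4   1.056 0.871]
5 [-0.46   0.553  1.145  0.188  1.767 -2.157] err 0.0000 maxrate [0.079 0.332 0.376 0.558 0.776 0.911]
8 [-0.488  0.625  1.096  0.35   1.908 -1.922] err 0.0000 maxrate [0.121 0.258 0.095 0.689 0.451 0.951]
11 [-0.521  0.674  1.124  0.535  1.965 -1.69 ] err 0.0000 maxrate [0.138 0.165 0.209 0.75  0.121 0.905]
14 [-0.556  0.701  1.223  0.721  1.948 -1.487] err 0.0000 maxrate [0.135 0.081 0.485 0.737 0.153 0.753]
17 [-0.586  0.711  1.381  0.9    1.877 -1.334] err 0.0000 maxrate [0.111 0.024 0.701 0.709 0.338 0.54 ]
20 [-0.605  0.712  1.583  1.08   1.775 -1.236] err 0.0000 maxrate [0.058 0.001 0.852 0.732 0.43  0.314]
23 [-0.604  0.715  1.812  1.281  1.667 -1.196] err 0.0000 maxrate [0.046 0.019 0.943 0.854 0.423 0.083]
26 [-0.561  0.73   2.054  1.536  1.584 -1.214] err 0.0000 maxrate [0.25  0.087 0.975 1.122 0.266 0.142]
jar in tool 287 [[-0.067 -0.021 -0.052]
 [-0.041  0.009 -0.039]
 [ 0.006  0.023 -0.011]]
```

carry_out:
  series: [-4.22, 1.19, 4.23, 0, 0, 0, 1, -4.22, 1.19, 4.23, 0, 0, 0, 1, -4.22, 1.19, 4.23, 0, 0, 0, 1, -4.22, 1.19, 4.23, 0, 0, 0, 1, -4.22, 1.19, 4.23, 0, 0, 0, 1]
  grip_force: 18

```text
time: 9.1
position: [0.5576, -0.2028, 0.2418]
tcp_rot: [-0.063, 0.979, 0.165, -0.097]
ft_force: [0.7, 0.5, -2.1]
finger_gap: 0.506
grip_force: 18.0
```

carry_out:
  series: [-4.22, 1.19, 4.23, 0, 0, 0, 1, -4.22, 1.19, 4.23, 0, 0, 0, 1, -4.22, 1.19, 4.23, 0, 0, 0, 1, -4.22, 1.19, 4.23, 0, 0, 0, 1, -4.22, 1.19, 4.23, 0, 0, 0, 1]

```text
time: 9.52
position: [0.5577, -0.203, 0.2414]
tcp_rot: [0.127, 0.922, 0.317, -0.185]
ft_force: [-0.5, 1.5, -0.8]
finger_gap: 0.506
grip_force: 18.0
```

carry_out:
  series: [-4.22, 1.19, 4.23, 0, 0, 0, 1, -4.22, 1.19, 4.23, 0, 0, 0, 1, -4.22, 1.19, 4.23, 0, 0, 0, 1, -4.22, 1.19, 4.23, 0, 0, 0, 1, -4.22, 1.19, 4.23, 0, 0, 0, 1]

```text
time: 9.93
position: [0.5578, -0.203, 0.2413]
tcp_rot: [0.308, 0.799, 0.446, -0.261]
ft_force: [0.1, 0.8, -1.4]
finger_gap: 0.508
grip_force: 18.0
```

carry_out:
  series: [-4.22, 1.19, 4.23, 0, 0, 0, 1, -4.22, 1.19, 4.23, 0, 0, 0, 1, -4.22, 1.19, 4.23, 0, 0, 0, 1, -4.22, 1.19, 4.23, 0, 0, 0, 1, -4.22, 1.19, 4.23, 0, 0, 0, 1]

```text
time: 10.35
position: [0.5578, -0.2031, 0.2413]
tcp_rot: [0.468, 0.619, 0.544, -0.318]
ft_force: [-0.2, 0.0, -1.1]
finger_gap: 0.509
grip_force: 18.0
```

carry_out:
  series: [-4.22, 1.19, 4.23, 0, 0, 0, 1, -4.22, 1.19, 4.23, 0, 0, 0, 1, -4.22, 1.19, 4.23, 0, 0, 0, 1, -4.22, 1.19, 4.23, 0, 0, 0, 1, -4.22, 1.19, 4.23, 0, 0, 0, 1]

```text
time: 10.77
position: [0.5577, -0.2031, 0.2413]
tcp_rot: [0.594, 0.397, 0.604, -0.353]
ft_force: [-0.5, -0.1, -0.9]
finger_gap: 0.508
grip_force: 18.0
```

carry_out:
  series: [-4.22, 1.19, 4.23, 0, 0, 0, 1, 0, 0, 0, 0, 0, 0, 1, 0, 0, 0, 0, 0, 0, 1]

```text
time: 11.02
position: [0.5574, -0.203, 0.2419]
tcp_rot: [0.613, 0.352, 0.611, -0.356]
ft_force: [1.8, -1.0, -1.8]
finger_gap: 0.51
grip_force: 18.0
```

```bash
cat > jar.py <<'E'
from h import *
def jar(lim=.12):
    st=r.state();M=R.from_quat(st['tcp_rot']).as_matrix();t=st['position'];out={}
    for n in("top","scene"):
        s=snapshot(n);C=cloud(s);h=cv2.cvtColor(s["color"],cv2.COLOR_RGB2HSV);L=(C-t)@M
        m=(np.abs(L)<[lim,.06,.08]).all(-1)&(h[...,0]<20)&(h[...,1]>120);out[n]=(s,C[m],L[m])
    return st,M,t,out
E
python3 - <<'E'
from jar import *
np.set_printoptions(precision=4,suppress=True)
st,M,t,o=jar();print(t,M,st['joints'],st['finger_gap'],st['grip_force'],st['ft_force'])
for n,(s,C,L) in o.items():
    save(s,n+"2");print(n,len(C));print(np.percentile(C,[1,50,99],axis=0));print(np.percentile(L,[1,50,99],axis=0))
E
```

```text
[ 0.5574 -0.203   0.2419] [[ 0.0064  0.8669  0.4985]
 [-0.0033 -0.4985  0.8669]
 [ 1.     -0.0072 -0.0003]] [-1.0396  0.9341  1.5041  1.1608  1.8965 -0.9286] 0.5099272553314299 17.99440562725067 [ 1.7529 -0.9778 -1.8366]
top 595
[[ 0.5218 -0.2525  0.2015]
 [ 0.5433 -0.2238  0.2651]
 [ 0.5684 -0.2053  0.2708]]
[[-0.0405 -0.0221 -0.0497]
 [ 0.0232 -0.0028 -0.0243]
 [ 0.029   0.0242 -0.0065]]
scene 264
[[ 0.5265 -0.2462  0.1874]
 [ 0.5538 -0.2114  0.2454]
 [ 0.5672 -0.201   0.268 ]]
[[-0.0545 -0.0183 -0.0476]
 [ 0.0035  0.0015 -0.0085]
 [ 0.0261  0.0195 -0.0009]]
```

View pics/scene2.png

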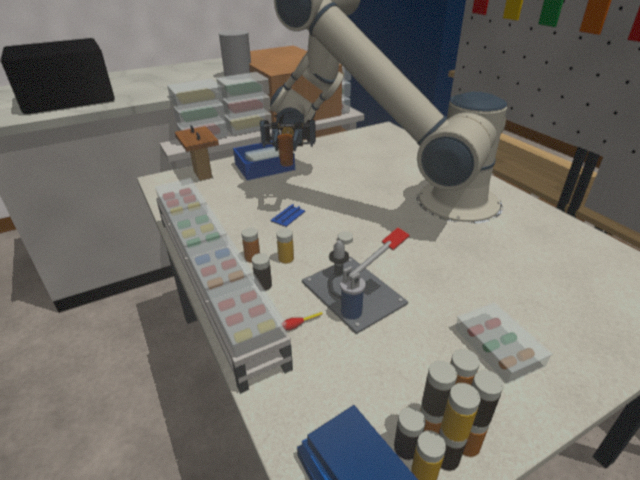

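The scene view shows the jar at (287,147), upright and inverted in the fingers. The offset is confirmed as being along the tool z axis only. Now I fit the base disc.

```bash
cat >> jar.py <<'E'
def disc(C,zb):
    p=C[abs(C[:,2]-zb)<.006]
    f=cv2.minAreaRect(p[:,:2].astype(np.float32)*1000); e=cv2.fitEllipse(cv2.convexHull(p[:,:2].astype(np.float32)*1000)); return len(p),f,e,p[:,2].mean()
E
python3 - <<'E'
from jar import *
np.set_printoptions(precision=4,suppress=True)
st,M,t,o=jar();s,C,L=o["top"]
print(t,disc(C,.266))
n,f,e,z=disc(C,.266); c=np.array(e[0])/1000
s2,C2,L2=o["scene"]; k=abs(C2[:,2]-.23)<.03
from scipy.optimize import least_squares
g=least_squares(lambda q:np.hypot(*(C2[k,:2]-q).T)-.023,c,loss="soft_l1",f_scale=.002).x;print("scene cyl",g,k.sum(),"lowest z",np.percentile(C2[:,2],[0,1]))
print("tool coords top",(np.r_[c,z]-t)@M,"scene",(np.r_[g,z]-t)@M)
tgt=np.array([.572,.143])
for cc in(c,g): print("shift tool to peg",M.T@np.r_[tgt-cc,0])
E
```

```text
[ 0.5581 -0.2031  0.2422] (452, ((543.6646118164062, -227.58119201660156), (44.486759185791016, 44.480384826660156), 63.5333251953125), ((544.5465698242188, -228.96820068359375), (43.963623046875, 47.20539474487305), 36.300235748291016), np.float64(0.2666804666424209))
scene cyl [ 0.5445 -0.2283] 169 lowest z [0.183 0.193]
tool coords top [ 0.0245  0.001  -0.0292] scene [ 0.0245  0.0006 -0.0287]
shift tool to peg [-0.0001 -0.1611  0.3364]
shift tool to peg [-0.0001 -0.1607  0.3359]
```

carry_out:
  series: [0, 0, 0, 0, -0.007, 0.014, 1, 0, 0, 0, 0, -0.0134, 0.028, 1, 0, 0, 0, 0, -0.0134, 0.028, 1, 0, 0, 0, 0, -0.0134, 0.028, 1, 0, 0, 0, 0, -0.0134, 0.028, 1]

```text
time: 11.63
position: [0.5685, -0.0623, 0.2427]
tcp_rot: [0.613, 0.353, 0.611, -0.355]
ft_force: [-0.2, 0.7, -1.0]
finger_gap: 0.508
grip_force: 18.0
```

carry_out:
  series: [0, 0, 0, 0, -0.0134, 0.028, 1, 0, 0, 0, 0, -0.0134, 0.028, 1, 0, 0, 0, 0, -0.0134, 0.028, 1, 0, 0, 0, 0, -0.0134, 0.028, 1, 0, 0, 0, 0, -0.0134, 0.028, 1]

```text
time: 12.05
position: [0.5803, 0.0926, 0.2432]
tcp_rot: [0.613, 0.353, 0.611, -0.355]
ft_force: [0.8, 0.9, -0.6]
finger_gap: 0.506
grip_force: 18.0
```

carry_out:
  series: [0, 0, 0, 0, -0.0134, 0.028, 1, 0, 0, 0, 0, -0.0134, 0.028, 1, 0, 0, 0, 0, -0.0064, 0.014, 1, 0, 0, 0, 0, 0, 0, 1, 0, 0, 0, 0, 0, 0, 1]

```text
time: 12.47
position: [0.586, 0.1696, 0.2435]
tcp_rot: [0.613, 0.353, 0.611, -0.356]
ft_force: [-0.3, 0.1, -1.2]
finger_gap: 0.507
grip_force: 18.0
```

```bash
python3 - <<'E'
from jar import *
from scipy.optimize import least_squares
np.set_printoptions(precision=4,suppress=True)
st,M,t,o=jar();s,C,L=o["top"];z0=t[2]+.0245
print(t,M,st['joints'],st['ft_force'])
C=C[np.hypot(C[:,0]-.572,C[:,1]-.143)<.05]
n,f,e,z=disc(C,z0);c=np.array(e[0])/1000;print(n,f,e,z)
s2,C2,L2=o["scene"];save(s2,"scene3");k=(abs(C2[:,2]-z0+.035)<.03)&(np.hypot(C2[:,0]-.572,C2[:,1]-.143)<.05)
g=least_squares(lambda q:np.hypot(*(C2[k,:2]-q).T)-.023,c,loss="soft_l1",f_scale=.002).x;print("scene cyl",g,k.sum())
# tilt: fit axis with two halves
for a,b in((.01,.035),(.035,.065)):
    m=(C2[:,2]<z0-a)&(C2[:,2]>z0-b)&k
    if m.sum()>20: print(a,b,m.sum(),least_squares(lambda q:np.hypot(*(C2[m,:2]-q).T)-.023,c,loss="soft_l1",f_scale=.002).x)
# peg in the scene view, saved start image: fit cylinder r=15 above collar
S=dict(np.load("scene0.npz"));P=cloud(S);kk=(P[...,2]>.078)&(P[...,2]<.102)&(np.hypot(P[...,0]-.572,P[...,1]-.143)<.025)
p=P[kk];print("peg scene",len(p),least_squares(lambda q:np.hypot(*(p[:,:2]-q).T)-.015,[.572,.143],loss="soft_l1",f_scale=.002).x)
for nm in("scene0","top0"):
    S=dict(np.load(nm+".npz"));P=cloud(S);rr=np.hypot(P[...,0]-.572,P[...,1]-.143);p=P[(rr<.026)&(rr>.018)&(P[...,2]>.055)&(P[...,2]<.085)];print(nm,"collar z",np.median(p[:,2]),len(p),"tip",np.percentile(P[(rr<.006)&(P[...,2]<.2)][:,2],[50,90]))
for d_ in(c,g): print("tool shift",M.T@np.r_[np.array([.572,.143])-d_,0])
E
```

```text
[0.586  0.1696 0.2435] [[ 0.0043  0.8682  0.4962]
 [-0.0022 -0.4962  0.8682]
 [ 1.     -0.0048 -0.0002]] [-0.4903  0.8628  2.048   1.5989  1.564  -1.3352] [-0.2857  0.1145 -1.1683]
443 ((571.5657958984375, 143.05213928222656), (44.18080139160156, 44.303131103515625), 24.81273078918457) ((571.6810302734375, 143.4866180419922), (44.40291213989258, 45.31284713745117), 97.86380767822266) 0.26770051122489824
scene cyl [0.5727 0.1433] 215
0.01 0.035 97 [0.5727 0.1432]
0.035 0.065 102 [0.5725 0.1435]
peg scene 88 [0.5734 0.1434]
scene0 collar z 0.0729829307830745 79 tip [0.1173 0.1183]
top0 collar z 0.07379525841757317 223 tip [0.1184 0.1215]
tool shift [ 0.      0.0005 -0.0003]
tool shift [-0.     -0.0004 -0.0006]
```

carry_out:
  series: [0, 0, 0, -0.015, 0, 0, 1, 0, 0, 0, -0.02, 0, 0, 1, 0, 0, 0, -0.015, 0, 0, 1, 0, 0, 0, -0.008, 0, 0, 1, 0, 0, 0, -0.005, 0, 0, 1]

```text
time: 12.98
position: [0.5862, 0.1676, 0.1795]
tcp_rot: [0.614, 0.352, 0.611, -0.356]
ft_force: [-0.3, -0.0, -0.7]
finger_gap: 0.511
grip_force: 18.0
```

carry_out:
  series: [0, 0, 0, -0.004, 0, 0, 1, 0, 0, 0, -0.004, 0, 0, 1, 0, 0, 0, -0.004, 0, 0, 1, 0, 0, 0, -0.003, 0, 0, 1, 0, 0, 0, 0, 0, 0, 1]

```text
time: 13.4
position: [0.5856, 0.1686, 0.1651]
tcp_rot: [0.613, 0.352, 0.611, -0.356]
ft_force: [0.3, 0.3, -1.0]
finger_gap: 0.505
grip_force: 18.0
```

carry_out:
  series: [0, 0, 0, -0.004, 0, 0, 1, 0, 0, 0, -0.004, 0, 0, 1, 0, 0, 0, -0.004, 0, 0, 1, 0, 0, 0, -0.004, 0, 0, 1, 0, 0, 0, 0, 0, 0, 1]

```text
time: 13.82
position: [0.5855, 0.1687, 0.1485]
tcp_rot: [0.614, 0.352, 0.611, -0.356]
ft_force: [1.1, 0.3, -1.8]
finger_gap: 0.505
grip_force: 18.0
```

carry_out:
  series: [0, 0, 0, -0.002, 0, 0, 1, 0, 0, 0, -0.002, 0, 0, 1, 0, 0, 0, 0, 0, 0, 1]

```text
time: 14.07
position: [0.5855, 0.1687, 0.1451]
tcp_rot: [0.614, 0.352, 0.611, -0.356]
ft_force: [0.8, -0.3, -1.1]
finger_gap: 0.505
grip_force: 18.0
```

carry_out:
  series: [0, 0, 0, -0.001, 0, 0, 1, 0, 0, 0, -0.001, 0, 0, 1, 0, 0, 0, 0, 0, 0, 1]

```text
time: 14.32
position: [0.5855, 0.1687, 0.1433]
tcp_rot: [0.613, 0.352, 0.611, -0.356]
ft_force: [0.3, 0.1, -2.2]
finger_gap: 0.508
grip_force: 18.0
```

carry_out:
  series: [0, 0, 0, -0.001, 0, 0, 1, 0, 0, 0, -0.001, 0, 0, 1, 0, 0, 0, 0, 0, 0, 1]

```text
time: 14.57
position: [0.5855, 0.1687, 0.1412]
tcp_rot: [0.613, 0.352, 0.611, -0.356]
ft_force: [-1.2, -0.5, -1.5]
finger_gap: 0.509
grip_force: 18.0
```

carry_out:
  series: [0, 0, 0, -0.001, 0, 0, 1, 0, 0, 0, 0, 0, 0, 1]

```text
time: 14.73
position: [0.5855, 0.1687, 0.1402]
tcp_rot: [0.613, 0.352, 0.611, -0.356]
ft_force: [-0.0, -1.1, -0.7]
finger_gap: 0.505
grip_force: 18.0
```

carry_out:
  series: [0, 0, 0, -0.001, 0, 0, 1, 0, 0, 0, 0, 0, 0, 1]

```text
time: 14.9
position: [0.5854, 0.1688, 0.1395]
tcp_rot: [0.613, 0.352, 0.611, -0.356]
ft_force: [0.5, -0.3, -0.1]
finger_gap: 0.511
grip_force: 18.0
```

carry_out:
  series: [0, 0, 0, -0.001, 0, 0, 1, 0, 0, 0, 0, 0, 0, 1]

```text
time: 15.07
position: [0.5854, 0.1688, 0.1393]
tcp_rot: [0.613, 0.352, 0.611, -0.356]
ft_force: [0.8, 0.7, 8.9]
finger_gap: 0.506
grip_force: 18.0
```

carry_out:
  series: [0, 0, 0, -0.0005, 0, 0, 1, 0, 0, 0, 0, 0, 0, 1, 0, 0, 0, 0, 0, 0, 1]

```text
time: 15.32
position: [0.5853, 0.1688, 0.1392]
tcp_rot: [0.613, 0.352, 0.612, -0.356]
ft_force: [0.8, 1.1, 12.3]
finger_gap: 0.507
grip_force: 18.0
```

Contact came at the expected height (9–12 N). I unload slightly and release.

carry_out:
  series: [0, 0, 0, 0.0008, 0, 0, 1, 0, 0, 0, 0, 0, 0, 1, 0, 0, 0, 0, 0, 0, -0.1, 0, 0, 0, 0, 0, 0, -0.2, 0, 0, 0, 0, 0, 0, -0.3]

```text
time: 15.73
position: [0.5854, 0.1687, 0.1385]
tcp_rot: [0.614, 0.352, 0.611, -0.356]
ft_force: [0.4, -0.2, 0.0]
finger_gap: 0.633
grip_force: 0.0
```

carry_out:
  series: [0, 0, 0, 0, 0, 0, -0.5, 0, 0, 0, 0, 0, 0, -0.7, 0, 0, 0, 0, 0, 0, -0.7, 0, 0, 0, 0, 0, 0, -0.7, 0, 0, 0, 0, 0, 0, -0.7]

```text
time: 16.15
position: [0.5854, 0.1687, 0.1386]
tcp_rot: [0.613, 0.352, 0.611, -0.356]
ft_force: [0.5, -0.4, 0.1]
finger_gap: 0.855
grip_force: 0.0
```

```bash
python3 - <<'E'
from jar import *
from scipy.optimize import least_squares
np.set_printoptions(precision=4,suppress=True)
st,M,t,o=jar();s,C,L=o["top"];print(t,st['finger_gap'],st['ft_force'])
C=C[np.hypot(C[:,0]-.572,C[:,1]-.143)<.05];n,f,e,z=disc(C,.1635);print(n,e,z)
s2,C2,_=o["scene"];a=cv2.cvtColor(s2["color"][190:310,280:430],cv2.COLOR_RGB2BGR);b=cv2.cvtColor(s["color"][190:310,210:360],cv2.COLOR_RGB2BGR)
cv2.imwrite("pics/rel.png",cv2.resize(np.hstack([a,b]),(800,320),interpolation=cv2.INTER_CUBIC))
E
```

```text
[0.5854 0.1687 0.1386] 0.8552774742494285 [ 0.5289 -0.373   0.1122]
364 ((570.6083984375, 143.4792938232422), (44.42015838623047, 45.30340576171875), 98.32173919677734) 0.16365701740896854
```

View pics/rel.png

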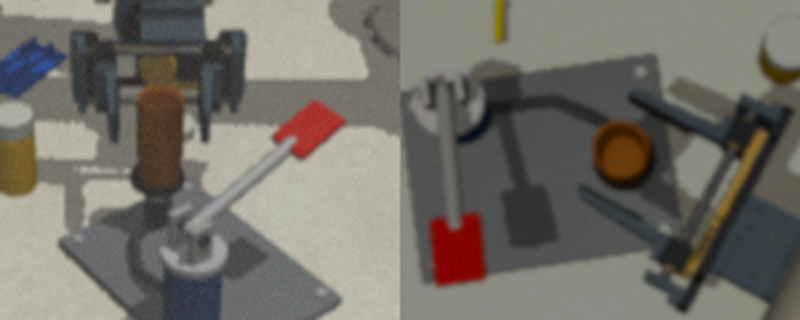

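The view shows the jar seated on the collar, base at (0.571, 0.1435, 0.1637), and the open fingers clear on both sides. I now plan the retreat and the move over the pad.

```bash
python3 - <<'E'
from kin import *
np.set_printoptions(precision=4,suppress=True)
st=r.state();M=R.from_quat(st['tcp_rot']).as_matrix();t=st['position'];q=st['joints'];print(q)
def go(pos,Rm,q,tag):
    q,er=ik(pos,Rm,q);print(tag,pos,q,"err %.4f"%er,"" if ((q>lo)&(q<hi)).all() else "LIMIT");return q
for b in(.05,.1,.13): q=go(t-M[:,2]*b,M,q,"back")
p1=t-M[:,2]*.13; p2=p1+[0,0,.12]
q=go(p2,M,q,"up")
Rf=np.array([[np.cos(a+np.pi/2),np.cos(a),0] for a in[0]]) 
ya=np.radians(119);y=np.array([np.cos(ya),np.sin(ya),0]);z=np.array([0,0,-1.]);Rf=np.stack([np.cross(y,z),y,z],1)
rv=R.from_matrix(M.T@Rf).as_rotvec();print(np.degrees(rv))
N=26
for i in range(1,N+1):
    qn,er=ik(p2,M@R.from_rotvec(rv*i/N).as_matrix(),q)
    if i%5==1: print(i,qn,er,abs(qn-q).max()*12,((qn>lo)&(qn<hi)).all())
    q=qn
pf=np.array([.494,.27,.2]);q=go(pf,Rf,q,"over");q=go(pf-[0,0,.12],Rf,q,"low")
print("rot rows",np.degrees(rv)/26,"shift in Rf",Rf.T@(pf-p2))
E
```

```text
[-0.4927  1.1018  2.012   1.6002  1.5695 -1.5363]
back [0.5605 0.1254 0.1387] [-0.6107  1.1051  2.0254  1.4822  1.5712 -1.5531] err 0.0000 
back [0.5356 0.0821 0.1387] [-0.7286  1.1049  2.0247  1.3644  1.5727 -1.5523] err 0.0000 
back [0.5206 0.0561 0.1387] [-0.7978  1.1029  2.0174  1.2953  1.5761 -1.5436] err 0.0000 
up [0.5206 0.0561 0.2587] [-0.7978  0.8269  2.0574  1.3037  1.6396 -1.3161] err 0.0000 
[ 109.7347  -30.9125 -109.9968]
1 [-0.7793  0.8078  1.991   1.2511  1.6577 -1.3123] 7.219114195322618e-11 0.7966500824554297 True
6 [-0.6639  0.7285  1.693   1.0123  1.7514 -1.3626] 3.660300546922558e-12 0.6540126015316101 True
11 [-0.5249  0.6497  1.4702  0.7779  1.8057 -1.5036] 1.9989981892010178e-11 0.576848632315138 True
16 [-0.3681  0.5514  1.3541  0.5262  1.7738 -1.7063] 1.5330958724746324e-10 0.6193187283465207 True
21 [-0.1941  0.4285  1.3677  0.2653  1.6199 -1.9211] 7.591670764404024e-10 0.6265019784919552 True
26 [-0.0068  0.2942  1.5082 -0.      1.3393 -2.0837] 8.326672684688674e-16 0.7827449512132487 True
over [0.494 0.27  0.2  ] [ 0.3941  0.4068  1.5017  0.      1.2331 -1.6828] err 0.0000 
low [0.494 0.27  0.08 ] [ 0.3941  0.5538  1.6322 -0.      0.9556 -1.6828] err 0.0000 
rot rows [ 4.2206 -1.1889 -4.2306] shift in Rf [-0.0805  0.2     0.0587]
```

carry_out:
  series: [0, 0, 0, 0, 0, -0.015, -0.7, 0, 0, 0, 0, 0, -0.025, -0.7, 0, 0, 0, 0, 0, -0.03, -0.7, 0, 0, 0, 0, 0, -0.03, -0.7, 0, 0, 0, 0, 0, -0.03, -0.7]

```text
time: 16.67
position: [0.5196, 0.0552, 0.1386]
tcp_rot: [0.613, 0.352, 0.611, -0.356]
ft_force: [0.6, -1.2, 0.2]
finger_gap: 0.849
grip_force: 0.0
```

carry_out:
  series: [0, 0, 0, 0.03, 0, 0, 0, 0, 0, 0, 0.03, 0, 0, 1, 0, 0, 0, 0.03, 0, 0, 1, 0, 0, 0, 0.03, 0, 0, 1, 4.22, -1.19, -4.23, 0, 0, 0, 1]

```text
time: 17.08
position: [0.5196, 0.0568, 0.2627]
tcp_rot: [0.593, 0.399, 0.604, -0.353]
ft_force: [1.0, -0.1, -1.6]
finger_gap: 0.516
grip_force: 0.0
```

carry_out:
  series: [4.22, -1.19, -4.23, 0, 0, 0, 1, 4.22, -1.19, -4.23, 0, 0, 0, 1, 4.22, -1.19, -4.23, 0, 0, 0, 1, 4.22, -1.19, -4.23, 0, 0, 0, 1, 4.22, -1.19, -4.23, 0, 0, 0, 1]

```text
time: 17.5
position: [0.5213, 0.0554, 0.2587]
tcp_rot: [0.465, 0.624, 0.543, -0.316]
ft_force: [-0.3, 0.0, -0.3]
finger_gap: 0.152
grip_force: 0.0
```

carry_out:
  series: [4.22, -1.19, -4.23, 0, 0, 0, 1, 4.22, -1.19, -4.23, 0, 0, 0, 1, 4.22, -1.19, -4.23, 0, 0, 0, 1, 4.22, -1.19, -4.23, 0, 0, 0, 1, 4.22, -1.19, -4.23, 0, 0, 0, 1]

```text
time: 17.92
position: [0.5214, 0.0555, 0.2587]
tcp_rot: [0.305, 0.802, 0.444, -0.259]
ft_force: [-0.4, -0.2, -0.3]
finger_gap: 0.009
grip_force: 0.0
```

carry_out:
  series: [4.22, -1.19, -4.23, 0, 0, 0, 1, 4.22, -1.19, -4.23, 0, 0, 0, 1, 4.22, -1.19, -4.23, 0, 0, 0, 1, 4.22, -1.19, -4.23, 0, 0, 0, 1, 4.22, -1.19, -4.23, 0, 0, 0, 1]

```text
time: 18.33
position: [0.5214, 0.0556, 0.2587]
tcp_rot: [0.123, 0.923, 0.314, -0.183]
ft_force: [-0.1, -0.5, -0.0]
finger_gap: 0.003
grip_force: 0.0
```

carry_out:
  series: [4.22, -1.19, -4.23, 0, 0, 0, 1, 4.22, -1.19, -4.23, 0, 0, 0, 1, 4.22, -1.19, -4.23, 0, 0, 0, 1, 4.22, -1.19, -4.23, 0, 0, 0, 1, 4.22, -1.19, -4.23, 0, 0, 0, 1]

```text
time: 18.75
position: [0.5213, 0.0557, 0.2588]
tcp_rot: [-0.067, 0.98, 0.162, -0.094]
ft_force: [0.3, -0.5, -0.7]
finger_gap: 0.005
grip_force: 0.0
```

carry_out:
  series: [4.22, -1.19, -4.23, 0, 0, 0, 1, 4.22, -1.19, -4.23, 0, 0, 0, 1, 4.22, -1.19, -4.23, 0, 0, 0, 1, 4.22, -1.19, -4.23, 0, 0, 0, 1, 4.22, -1.19, -4.23, 0, 0, 0, 1]

```text
time: 19.17
position: [0.5212, 0.0558, 0.2589]
tcp_rot: [-0.252, 0.968, -0.002, 0.001]
ft_force: [0.5, -0.3, 0.6]
finger_gap: 0.003
grip_force: 0.0
```

```bash
python3 - <<'E'
from h import *
np.set_printoptions(precision=4,suppress=True)
st=r.state();M=R.from_quat(st['tcp_rot']).as_matrix();t=st['position'];print(t,M,st['joints'],st['finger_gap'],st['time'])
print(M.T@(np.array([.494,.27,.2])-t))
E
```

```text
[0.5212 0.0558 0.2589] [[-0.8729 -0.488   0.0025]
 [-0.488   0.8729 -0.0025]
 [-0.001  -0.0034 -1.    ]] [-0.0055  0.2937  1.5081 -0.0025  1.3373 -2.0854] 0.0028645564369874656 19.1667
[-0.0807  0.2004  0.0583]
```

carry_out:
  series: [0, 0, 0, -0.0101, 0.025, 0, 1, 0, 0, 0, -0.0101, 0.025, 0, 1, 0, 0, 0, -0.0101, 0.025, 0, 1, 0, 0, 0, -0.0101, 0.025, 0, 1, 0, 0, 0, -0.0101, 0.025, 0, 1]

```text
time: 19.58
position: [0.5041, 0.1907, 0.2586]
tcp_rot: [-0.25, 0.968, 0.0, -0.0]
ft_force: [-0.2, -0.5, -0.1]
finger_gap: 0.006
grip_force: 0.0
```

carry_out:
  series: [0, 0, 0, -0.0101, 0.025, 0, 1, 0, 0, 0, -0.0101, 0.025, 0, 1, 0, 0, 0, -0.0101, 0.025, 0, 1, 0, 0, 0, 0, 0, 0.03, 1, 0, 0, 0, 0, 0, 0.028, 1]

```text
time: 20.0
position: [0.4951, 0.2715, 0.2006]
tcp_rot: [-0.251, 0.968, 0.0, 0.001]
ft_force: [0.9, -0.4, -1.0]
finger_gap: 0.006
grip_force: 0.0
```

carry_out:
  series: [0, 0, 0, 0, 0, 0, 1]

```text
time: 20.08
position: [0.492, 0.2691, 0.1961]
tcp_rot: [-0.251, 0.968, -0.001, -0.004]
ft_force: [-0.8, -0.5, -0.5]
finger_gap: 0.005
grip_force: 0.0
```

```bash
cat > pad.py <<'E'
from h import *
def pad(tag):
    st=r.state();t=st['position'];out=[t.round(4),st['ft_force'].round(1),round(float(st['time']),2)]
    s=snapshot("scene");C=cloud(s);h=cv2.cvtColor(s["color"],cv2.COLOR_RGB2HSV)
    m=(abs(C-[.49,.27,.14])<[.06,.05,.08]).all(-1)&((h[...,0]<8)|(h[...,0]>172))&(h[...,1]>150)
    p=C[m];A=np.c_[p[:,:2]-[.494,.27],np.ones(len(p))];c=np.linalg.lstsq(A,p[:,2],rcond=None)[0]
    print(tag,*out,"n",len(p),"mean",p.mean(0).round(4),"plane z %.4f slope x %.3f y %.3f"%(c[2],c[0],c[1]))
    j=C[(abs(C-[.571,.1435,.13])<[.03,.03,.045]).all(-1)&(h[...,0]<20)&(h[...,1]>100)];print(" jar",j.mean(0).round(4),"top %.4f"%np.percentile(j[:,2],98),len(j))
    return s
E
python3 -c "
from pad import *
s=pad('up');a=s['color'][170:290,320:480];cv2.imwrite('pics/pad.png',cv2.cvtColor(cv2.resize(a,(640,480),interpolation=cv2.INTER_CUBIC),cv2.COLOR_RGB2BGR))"
```

```text
up [0.492  0.2691 0.1961] [-0.8 -0.5 -0.5] 20.08 n 203 mean [0.4967 0.2741 0.182 ] plane z 0.1832 slope x -0.352 y -0.061
 jar [0.5786 0.1562 0.1381] top 0.1643 441
```

View pics/pad.png

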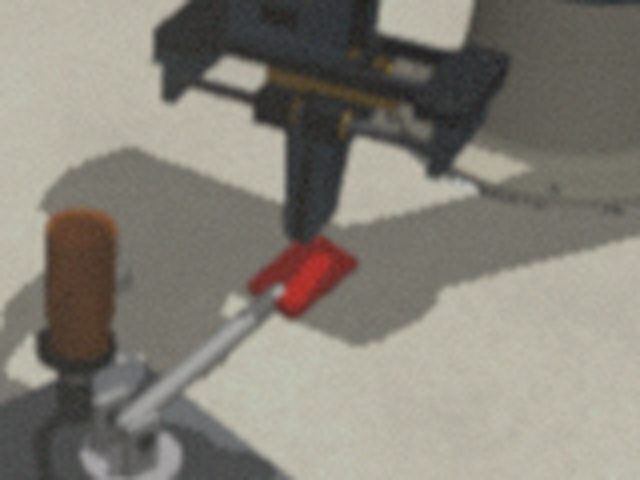

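The view shows the closed fingertips directly above the red pad at (305,240), and the jar still seated. First stroke.

carry_out:
  series: [0, 0, 0, 0, 0, 0.015, 1, 0, 0, 0, 0, 0, 0.012, 1, 0, 0, 0, 0, 0, 0.012, 1, 0, 0, 0, 0, 0, 0.012, 1, 0, 0, 0, 0, 0, 0.012, 1]

```text
time: 20.55
position: [0.4959, 0.2698, 0.1392]
tcp_rot: [-0.25, 0.968, 0.0, 0.001]
ft_force: [-3.0, -1.4, 4.8]
finger_gap: 0.004
grip_force: 2.1
```

carry_out:
  series: [0, 0, 0, 0, 0, 0.012, 1, 0, 0, 0, 0, 0, 0.012, 1, 0, 0, 0, 0, 0, 0.008, 1, 0, 0, 0, 0, 0, 0.004, 1, 0, 0, 0, 0, 0, 0, 1]

```text
time: 20.97
position: [0.4961, 0.2698, 0.1031]
tcp_rot: [-0.25, 0.968, 0.0, 0.001]
ft_force: [-2.7, -0.5, 7.6]
finger_gap: 0.002
grip_force: 3.8
```

```bash
python3 -c "
from pad import *
pad('d1')"
```

```text
d1 [0.4961 0.2698 0.1031] [-2.7 -0.5  7.6] 20.97 n 94 mean [0.4894 0.2785 0.1101] plane z 0.1106 slope x 0.161 y 0.026
 jar [0.5783 0.1562 0.1389] top 0.1644 432
```

carry_out:
  series: [0, 0, 0, 0, 0, 0.004, 1, 0, 0, 0, 0, 0, 0.003, 1, 0, 0, 0, 0, 0, 0, 1]

```text
time: 21.27
position: [0.4968, 0.27, 0.0968]
tcp_rot: [-0.25, 0.968, 0.0, 0.002]
ft_force: [1.1, -1.9, 8.2]
finger_gap: 0.007
grip_force: 4.0
```

carry_out:
  series: [0, 0, 0, 0, 0, 0.002, 1, 0, 0, 0, 0, 0, 0, 1]

```text
time: 21.43
position: [0.497, 0.2701, 0.095]
tcp_rot: [-0.25, 0.968, 0.0, 0.002]
ft_force: [0.5, -0.2, 8.1]
finger_gap: 0.011
grip_force: 4.1
```

carry_out:
  series: [0, 0, 0, 0, 0, 0.002, 1, 0, 0, 0, 0, 0, 0, 1]

```text
time: 21.6
position: [0.4975, 0.2702, 0.0935]
tcp_rot: [-0.25, 0.968, 0.0, 0.002]
ft_force: [-0.7, -1.2, 16.3]
finger_gap: 0.004
grip_force: 7.8
```

carry_out:
  series: [0, 0, 0, 0, 0, 0.0007, 1, 0, 0, 0, 0, 0, 0, 1]

```text
time: 21.77
position: [0.4975, 0.2702, 0.0932]
tcp_rot: [-0.25, 0.968, 0.0, 0.002]
ft_force: [-1.5, -3.1, 20.7]
finger_gap: 0.006
grip_force: 9.7
```

```bash
python3 -c "
from pad import *
pad('stop')"
```

```text
stop [0.4975 0.2702 0.0932] [-1.5 -3.1 20.7] 21.77 n 85 mean [0.4919 0.2795 0.0992] plane z 0.0994 slope x 0.257 y 0.042
 jar [0.5785 0.1561 0.1374] top 0.1643 452
```

carry_out:
  series: [0, 0, 0, 0, 0, -0.01, 1, 0, 0, 0, 0, 0, -0.015, 1, 0, 0, 0, 0, 0, -0.015, 1, 0, 0, 0, 0, 0, -0.015, 1, 0, 0, 0, 0, 0, -0.015, 1]

```text
time: 22.23
position: [0.4965, 0.2699, 0.163]
tcp_rot: [-0.25, 0.968, 0.0, 0.001]
ft_force: [1.6, 0.0, 1.5]
finger_gap: 0.004
grip_force: 0.8
```

carry_out:
  series: [0, 0, 0, 0, 0, -0.015, 1, 0, 0, 0, 0, 0, -0.01, 1, 0, 0, 0, 0, 0, -0.005, 1, 0, 0, 0, 0, 0, 0, 1, 0, 0, 0, 0, 0, 0, 1]

```text
time: 22.65
position: [0.4951, 0.2697, 0.19]
tcp_rot: [-0.25, 0.968, 0.0, 0.0]
ft_force: [-0.4, -0.6, -0.5]
finger_gap: 0.005
grip_force: 0.0
```

```bash
python3 -c "
from pad import *
pad('up1')"
```

```text
up1 [0.4951 0.2697 0.19  ] [-0.4 -0.6 -0.5] 22.65 n 195 mean [0.4968 0.2755 0.1819] plane z 0.1832 slope x -0.350 y -0.048
 jar [0.5787 0.1562 0.1378] top 0.1647 450
```

carry_out:
  series: [0, 0, 0, 0, 0, 0.012, 1, 0, 0, 0, 0, 0, 0.012, 1, 0, 0, 0, 0, 0, 0.012, 1, 0, 0, 0, 0, 0, 0.012, 1, 0, 0, 0, 0, 0, 0.012, 1]

```text
time: 23.12
position: [0.4943, 0.2696, 0.1287]
tcp_rot: [-0.25, 0.968, -0.0, -0.001]
ft_force: [-5.0, 0.7, 6.4]
finger_gap: 0.004
grip_force: 3.3
```

carry_out:
  series: [0, 0, 0, 0, 0, 0.012, 1, 0, 0, 0, 0, 0, 0.012, 1, 0, 0, 0, 0, 0, 0.006, 1, 0, 0, 0, 0, 0, 0.004, 1, 0, 0, 0, 0, 0, 0, 1]

```text
time: 23.53
position: [0.4954, 0.2698, 0.095]
tcp_rot: [-0.25, 0.968, -0.0, -0.0]
ft_force: [1.2, -0.3, 8.7]
finger_gap: 0.002
grip_force: 4.0
```

carry_out:
  series: [0, 0, 0, 0, 0, 0.002, 1, 0, 0, 0, 0, 0, 0.001, 1, 0, 0, 0, 0, 0, 0, 1]

```text
time: 23.78
position: [0.4958, 0.2699, 0.0931]
tcp_rot: [-0.25, 0.968, -0.0, 0.001]
ft_force: [-0.2, -1.5, 16.7]
finger_gap: 0.005
grip_force: 7.8
```

carry_out:
  series: [0, 0, 0, 0, 0, 0.0008, 1, 0, 0, 0, 0, 0, 0, 1]

```text
time: 23.95
position: [0.4959, 0.2699, 0.0927]
tcp_rot: [-0.25, 0.968, -0.0, 0.001]
ft_force: [-1.5, -2.8, 21.6]
finger_gap: 0.007
grip_force: 10.3
```

```bash
python3 -c "
from pad import *
pad('stop2')"
```

```text
stop2 [0.4959 0.2699 0.0927] [-1.5 -2.8 21.6] 23.95 n 80 mean [0.4919 0.2802 0.099 ] plane z 0.0993 slope x 0.245 y 0.021
 jar [0.5785 0.1565 0.1376] top 0.1647 449
```

carry_out:
  series: [0, 0, 0, 0, 0, -0.01, 1, 0, 0, 0, 0, 0, -0.015, 1, 0, 0, 0, 0, 0, -0.015, 1, 0, 0, 0, 0, 0, -0.015, 1, 0, 0, 0, 0, 0, -0.015, 1]

```text
time: 24.42
position: [0.4951, 0.2698, 0.1623]
tcp_rot: [-0.25, 0.968, -0.0, -0.0]
ft_force: [1.7, 1.0, 1.6]
finger_gap: 0.008
grip_force: 0.8
```

carry_out:
  series: [0, 0, 0, 0, 0, -0.015, 1, 0, 0, 0, 0, 0, -0.01, 1, 0, 0, 0, 0, 0, -0.005, 1, 0, 0, 0, 0, 0, 0, 1, 0, 0, 0, 0, 0, 0, 1]

```text
time: 24.83
position: [0.4948, 0.2697, 0.1915]
tcp_rot: [-0.25, 0.968, -0.0, -0.0]
ft_force: [-0.4, 0.6, -0.2]
finger_gap: 0.004
grip_force: 0.0
```

```bash
python3 -c "
from pad import *
pad('up2')"
```

```text
up2 [0.4948 0.2697 0.1915] [-0.4  0.6 -0.2] 24.83 n 197 mean [0.4968 0.275  0.1819] plane z 0.1831 slope x -0.349 y -0.050
 jar [0.5788 0.156  0.1385] top 0.1649 445
```

Third stroke.

carry_out:
  series: [0, 0, 0, 0, 0, 0.012, 1, 0, 0, 0, 0, 0, 0.012, 1, 0, 0, 0, 0, 0, 0.012, 1, 0, 0, 0, 0, 0, 0.012, 1, 0, 0, 0, 0, 0, 0.012, 1]

```text
time: 25.3
position: [0.4943, 0.2695, 0.1308]
tcp_rot: [-0.25, 0.968, -0.0, -0.001]
ft_force: [-4.6, -0.6, 6.0]
finger_gap: 0.003
grip_force: 3.0
```

carry_out:
  series: [0, 0, 0, 0, 0, 0.012, 1, 0, 0, 0, 0, 0, 0.012, 1, 0, 0, 0, 0, 0, 0.006, 1, 0, 0, 0, 0, 0, 0.004, 1, 0, 0, 0, 0, 0, 0, 1]

```text
time: 25.72
position: [0.4951, 0.2697, 0.097]
tcp_rot: [-0.25, 0.968, -0.0, -0.0]
ft_force: [0.6, -0.9, 8.4]
finger_gap: 0.003
grip_force: 3.9
```

carry_out:
  series: [0, 0, 0, 0, 0, 0.003, 1, 0, 0, 0, 0, 0, 0.001, 1, 0, 0, 0, 0, 0, 0, 1]

```text
time: 25.97
position: [0.4956, 0.2698, 0.0938]
tcp_rot: [-0.25, 0.968, -0.0, 0.0]
ft_force: [1.3, -1.2, 9.7]
finger_gap: 0.005
grip_force: 4.2
```

carry_out:
  series: [0, 0, 0, 0, 0, 0.0015, 1, 0, 0, 0, 0, 0, 0, 1, 0, 0, 0, 0, 0, 0, 1]

```text
time: 26.22
position: [0.4958, 0.2699, 0.093]
tcp_rot: [-0.25, 0.968, -0.0, 0.001]
ft_force: [-0.5, -2.1, 18.0]
finger_gap: 0.007
grip_force: 8.5
```

```bash
python3 -c "
from pad import *
pad('stop3')"
```

```text
stop3 [0.4958 0.2699 0.093 ] [-0.5 -2.1 18. ] 26.22 n 80 mean [0.4921 0.28   0.0992] plane z 0.0995 slope x 0.240 y 0.012
 jar [0.5787 0.1562 0.1369] top 0.1649 458
```

carry_out:
  series: [0, 0, 0, 0, 0, 0.0005, 1, 0, 0, 0, 0, 0, -0.01, 1, 0, 0, 0, 0, 0, -0.015, 1, 0, 0, 0, 0, 0, -0.015, 1, 0, 0, 0, 0, 0, -0.015, 1]

```text
time: 26.68
position: [0.4949, 0.2697, 0.1471]
tcp_rot: [-0.25, 0.968, -0.0, -0.0]
ft_force: [2.5, 0.6, 2.9]
finger_gap: 0.005
grip_force: 1.2
```

carry_out:
  series: [0, 0, 0, 0, 0, -0.015, 1, 0, 0, 0, 0, 0, -0.015, 1, 0, 0, 0, 0, 0, -0.015, 1, 0, 0, 0, 0, 0, -0.025, 1, 0, 0, 0, 0, 0, -0.025, 1]

```text
time: 27.1
position: [0.4943, 0.2694, 0.2417]
tcp_rot: [-0.25, 0.968, -0.0, -0.001]
ft_force: [0.6, 0.3, -0.6]
finger_gap: 0.006
grip_force: 0.0
```

carry_out:
  series: [0, 0, 0, 0, 0, -0.02, 1, 0, 0, 0, 0, 0, 0, 1, 0, 0, 0, 0, 0, 0, 1, 0, 0, 0, 0, 0, 0, 1]

```text
time: 27.43
position: [0.4946, 0.2696, 0.2609]
tcp_rot: [-0.25, 0.968, -0.0, -0.001]
ft_force: [0.5, 0.0, -0.7]
finger_gap: 0.005
grip_force: 0.0
```

```bash
python3 -c "
from pad import *
s=pad('up3');save(s,'final')
j=r.state();print(j['ft_force'],j['joint_velocities'])"
```

```text
up3 [0.4946 0.2696 0.2609] [ 0.5  0.  -0.7] 27.43 n 212 mean [0.4959 0.2716 0.1823] plane z 0.1831 slope x -0.363 y -0.030
 jar [0.5789 0.1564 0.1388] top 0.1648 422
[-0.60058686 -0.31872386 -1.00688356] [-0.00085384  0.00081153  0.00098551 -0.00042807  0.00412412 -0.00093857]
```

View pics/final.png

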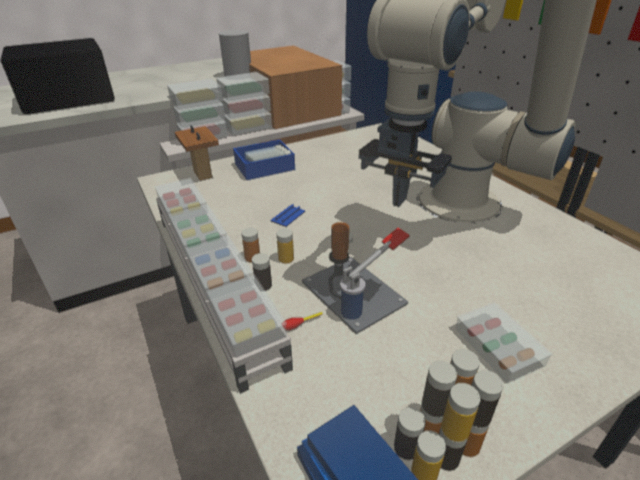

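The final view shows the jar seated on the peg at (340,240), the lever up at (397,239), the bystanders in place and the gripper clear.

```bash
python3 -c "
from h import *
print(job.close_job())"
```

```text
the job is handed in; nothing more can be done
None
```

The jar is upside down on the drying peg with its rim on the collar, the lever got three full strokes, the other things stayed in place, and the job is handed in at about 27.5 s; the first grip closed too high and pressed on the jar's top (about 8 N at the wrist) without moving it, because the fingertips stand about 37 mm further back than stated, so I regripped lower.

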